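# Vortex a sample tube that stands on its cap, then rack it

### The arm

A 6-joint arm with a two-finger parallel gripper is mounted at the origin on the work surface. World frame = base frame: x ahead of the robot, y to its left, z up, the work surface at z = 0. Lengths are in m, angles in rad, forces in N, time in s.
With the tool pointing down it reaches from about 0.425 to 0.95 m from the base axis. Payload 3.5 kg.
Tool frame: the origin (TCP) lies between the finger pads; the fingertips stand 25 mm ahead of it and the grasp point (between the pads) lies 6 mm ahead of it (ctrl.finger_overhang is the distance from the TCP to the fingertips, in m); x points along the fingers, y is the direction in which the jaws open and shut, and the axes are right-handed (so a half turn about x gives the same grasp; the last joint's range is limited). The gripper opens to 85 mm and grips with 20 to 120 N. Pads are 22 mm wide; open, the fingers measure 114 mm over their backs; the gripper's body (76 mm by 85 mm) begins 54 mm behind the grasp point. The pads swing forward as they close: fully open they stand 13 mm farther back than shut.
Start: joints at [1.142, 0.286, 1.577, -0, 1.279, -0.15], TCP at [0.186, 0.649, 0.256] pointing down, gripper open.
Joint ranges: [-2.77, 2.77], [-0.9, 2.22], [0.21, 2.48], [-1.53, 4.67], [0.24, 2.81], [-2.84, 2.84]. Speed limits (rad/s): [2.79, 2.79, 3.14, 3.14, 3.14, 3.14].

### API

Orientations are given as a unit quaternion [x, y, z, w].
In Python, from plant import ctrl gives the robot as it stands.
- The arm moves only by the tool play_rows, never from a script. Its argument "targets" is a list of rows, each an object with "delta_pos": the shift along the world's x, y, z normalised to -1 to 1, where 1 is 1000 mm, a list of three; "delta_rot": the turn, a rotation vector about the world's x, y, z normalised to -1 to 1, where 1 is pi rad, a list of three; "claw": the finger opening in mm, from 0 to 85.4. In form: [{"delta_pos": [tx, ty, tz], "delta_rot": [wx, wy, wz], "claw": claw}, ...]. A call has 1 to 20 rows; each row is the pose to reach, as a shift and turn from the pose measured when the call began, turning the shorter way round; what a row does not reach only later rows make up. A row lasts 1/12 s, in which the tool goes at most 41.7 mm and 7.16 degrees, less where a joint would pass 70% of its speed; a pose out of reach is approached as far as the arm can. A call with a number of a shift or a turn outside -1 to 1 is refused whole. A call with a gripper value outside its range is refused whole. The fingers move at their own pace and stop on an object; "newtons" is the grip in N (left out, the last holds). Time passes only in rows, so rows that repeat a pose let the fingers close. It gives the time, the measured TCP pose, the force and the opening at its end, in the units of the state.
- ctrl.get_state(): the state, without advancing time (a new reading comes with each control period).
- ctrl.read_camera(name): name is "scene" or "side" or "wrist"; returns the picture (480x640x3 uint8, blue, green, red); there is no depth.
- ctrl.calibration(name): a dict with "fx", "fy", "cx", "cy" (pixels), "camera_from_world" (4x4, takes a point from world to camera coordinates). Camera axes: x right, y down, z forward; pixel columns grow to the right and rows downward; lengths in m; the calibration is good to about 2 mm. A picture is of the moment at which its call begins: read the wrist's pose just before it. calibration takes no time and is no camera call; for the wrist camera it gives the pose at the moment of the call.
- ctrl.sign_off(): hands the job in, once; it reports no verdict.
The state is a dict: "time": time; "qpos": joint angles; "dq": joint speeds; "joint_efforts": joint torques, N m; "eef_pos": TCP position; "tcp_rot": TCP orientation; "contact_force": force on the tool from outside, world axes, zero at the start; "wrist_torque": the same for the moment, N m; "opening": opening from 0.0 (shut) to 1.0 (fully open).
Only numpy, scipy, OpenCV 4.12 (cv2) and the standard library are available. Lean on these libraries where they do the work, as an engineer would, in place of code of your own. Each camera call takes 0.05 s, during which the arm holds its last target. There are 200 camera calls.

### The job

Mix the blue-capped sample tube: it has been stood upside down on its cap, so turn it the right way up (lay it on the bench and take it again if you must), push its conical tip down into the rubber cup of the touch-start vortex mixer until the cup is pressed fully down to its stop, without ramming it, and keep it there for two seconds. Then set the tube cap up, all the way down, in any empty hole of the orange rack. Do not drop the tube or let it topple, and leave the red-capped tube, the tip cup and the brown bottle where they are.

Things in the scene. Friction and masses are not known exactly. Their poses are not given: they have to be found in the camera images.
- tube: Loose white 50 ml centrifuge tube, blue screw cap, 117 mm long, about 85 g. Origin: centre of the cap's outer face; z runs along the tube to its conical tip. Cap z 0 to 14 mm, 33 mm across its 12 flats (they stop it rolling); body 29.4 mm diameter to z 102; then a cone to a 10 mm blunt end at z 117. Starts upside down on its cap (z up). Lying on the bench its axis is about 16 mm up.
- tube_tip (a point): Point on the tube's axis at the blunt tip, 117 mm from the cap's outer face. Its axes are those of the tube: z points out of the tip.
- mixer: Fixed vortex mixer: white box 125 x 108 mm, 74 mm high, dial and switch on its front (-x). Origin: centre of its underside, z up. A black rubber cup on a sprung stem is centred on its z axis: a funnel 52 mm wide at the rim, 14 mm deep, its floor 21 mm wide. The cup is a push fit on the stem and sits higher or lower from day to day: with the stem up, its floor is 92 to 104 mm above the bench.
- stem (a joint): How far the mixer's sprung stem, with the rubber cup on it, is pressed straight down, m: 0 up, 0.008 at its hard stop. It begins to move at about 3 N and takes about 10 N to reach the stop; it springs back when let go. Pushed harder than 25 N the mixer may be damaged.
- rack: Fixed orange one-row rack for four 50 ml tubes, 74 mm (x) by 214 mm (y), 52 mm high. Origin: centre of its underside, z up. Holes go through a top plate (34 mm wide) and a guide plate 18 to 22 mm up (32 mm wide) to a solid floor 4 mm above the bench, on which the tips stand.
- hole0 (a point): Centre of the rack's hole at its +y end, at the level of the rack's top (52 mm up), 78 mm from the rack's centre. The red-capped tube stands in it.
- hole1 (a point): The same for the next hole, 26 mm from the rack's centre towards its +y. Empty.
- hole2 (a point): The same for the next hole, 26 mm from the rack's centre towards its -y. Empty.
- hole3 (a point): The same for the hole at the rack's -y end, 78 mm from its centre. Empty.
- spare_tube: Bystander: the same kind of tube with a red cap, cap up in hole0 of the rack, its cap top about 121 mm above the bench. Origin: its tip.
- tip_cup: Bystander: loose white plastic cup, 68 mm wide at the rim and 75 mm high, with clear pipette tips standing up in it to about 105 mm. Origin: centre of its underside.
- bottle: Bystander: loose brown glass jar with a black cap, 54 mm diameter, 105 mm high. Origin: centre of its underside.
Things that resemble listed ones, but are neither listed nor needed, are in the scene too. There is more than one size of the tube; the job needs the largest.

How it is judged:
By the outcome, as a careful person would: the job done as asked, in the order asked, and still so for the second after the job is handed in, with the robot touching nothing.
It also fails if it takes over 72 s, if anything falls off the work surface, if the arm or the gripper's body presses on something with over 40 N, if the wrist force passes 120 N, or if a joint passes its speed limit or range.

## Working session

There is one attempt and no reset: what is moved stays moved. The work goes in short steps, Python scripts to look and compute and a tool call to move; the robot and the scene stay as the last step left them, time stands still between calls to the robot, and variables do not carry over. Pictures are saved under pics/ and viewed, about 8 in all and at most 12, crops included, and the job is handed in when it is done.

Besides the shell and the picture viewer there is one more tool, called after ">>>" as name(argument=value, ...) on one line, values as JSON. play_rows: Moves the arm, as the interface text tells. Its arguments: {"type":"object","properties":{"targets":{"type":"array"},"newtons":{"type":"number"}},"required":["targets"]}

```bash
mkdir -p pics; ls; python3 - <<'E'
from plant import ctrl
import cv2, numpy as np
np.set_printoptions(precision=4,suppress=True)
for n in ("scene","side"):
    cv2.imwrite(f"pics/{n}0.png",ctrl.read_camera(n))
    c=ctrl.calibration(n);print(n,c["fx"],c["fy"],c["cx"],c["cy"]);print(np.array(c["camera_from_world"]))
print(ctrl.get_state(), ctrl.finger_overhang)
E
```

```text
pics
scene 613.9726887448682 613.9726887448682 326.21755989234464 236.80577367172484
[[-0.6953  0.7187  0.0009  0.3984]
 [ 0.4312  0.4182 -0.7995 -0.198 ]
 [-0.5749 -0.5556 -0.6007  1.6751]
 [ 0.      0.      0.      1.    ]]
side 551.1739733411627 551.1739733411627 323.8496103086709 239.00534751528386
[[-0.83   -0.5578 -0.0009  0.5367]
 [-0.4222  0.6292 -0.6526  0.2888]
 [ 0.3646 -0.5413 -0.7577  0.9904]
 [ 0.      0.      0.      1.    ]]
{'time': 0.1, 'qpos': array([ 1.142 ,  0.2871,  1.578 ,  0.    ,  1.2786, -0.15  ]), 'dq': array([ 0.0004, -0.0009, -0.0032,  0.0011,  0.0008, -0.0015]), 'joint_efforts': array([ -0.0003, -40.7299, -29.37  ,  -0.0002,   0.0035,  -0.    ]), 'eef_pos': array([0.1855, 0.6484, 0.255 ]), 'tcp_rot': array([ 0.0975,  0.7005, -0.099 ,  0.7   ]), 'contact_force': array([ 0.0143, -0.6771,  0.8088]), 'wrist_torque': array([-0.0555, -0.0159,  0.0398]), 'opening': 1.0007267893317018} 0.025
```

View pics/scene0.png

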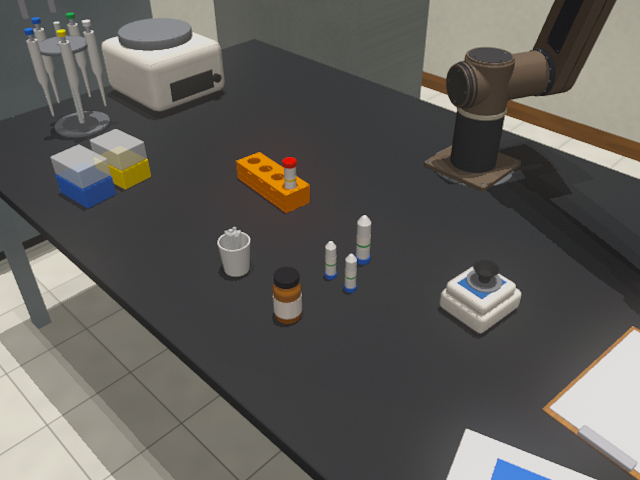

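View pics/side0.png

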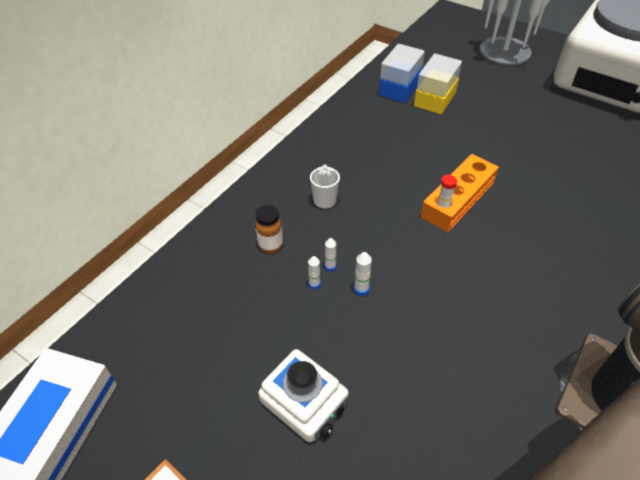

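The scene picture shows three blue-capped tubes: a large one at scene (364,240) / side (363,273), and small ones at scene (331,260) and (351,273). The mixer is at scene (481,295), the rack at (272,180), the cup at (235,252) and the bottle at (287,296). The target is the large tube, and I'll check it in a crop.

```bash
cat > h.py <<'E'
from plant import ctrl
import cv2, numpy as np
np.set_printoptions(precision=4,suppress=True)
def cal(n):
    c=ctrl.calibration(n);K=np.array([[c["fx"],0,c["cx"]],[0,c["fy"],c["cy"]],[0,0,1]]);return K,np.array(c["camera_from_world"])
def proj(n,p,c=None):
    K,T=c or cal(n);q=K@(T[:3,:3]@np.asarray(p,float)+T[:3,3]);return q[:2]/q[2]
def ray(n,uv,z,c=None):
    K,T=c or cal(n);d=T[:3,:3].T@np.linalg.solve(K,[*uv,1]);o=-T[:3,:3].T@T[:3,3]
    return o+d*(z-o[2])/d[2]
E
python3 - <<'E'
from h import *
out=[]
for n,cr in (("scene",[(320,205),(437,250),(232,140)]),("side",[(300,225),(258,340),(418,145)])):
    im=cv2.imread(f"pics/{n}0.png");row=[]
    for (x,y) in cr:
        c=cv2.resize(im[y:y+100,x:x+88],None,fx=3,fy=3,interpolation=cv2.INTER_CUBIC)
        for k in range(0,100,20): cv2.putText(c,str(y+k),(0,3*k+8),0,.3,(0,255,255));cv2.line(c,(0,3*k),(6,3*k),(0,255,255))
        for k in range(0,88,20): cv2.putText(c,str(x+k),(3*k,298),0,.3,(0,255,255));cv2.line(c,(3*k,285),(3*k,290),(0,255,255))
        row.append(c)
    out.append(np.hstack(row))
cv2.imwrite("pics/crop.png",np.vstack(out))
E
```

```text
(no output)
```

View pics/crop.png

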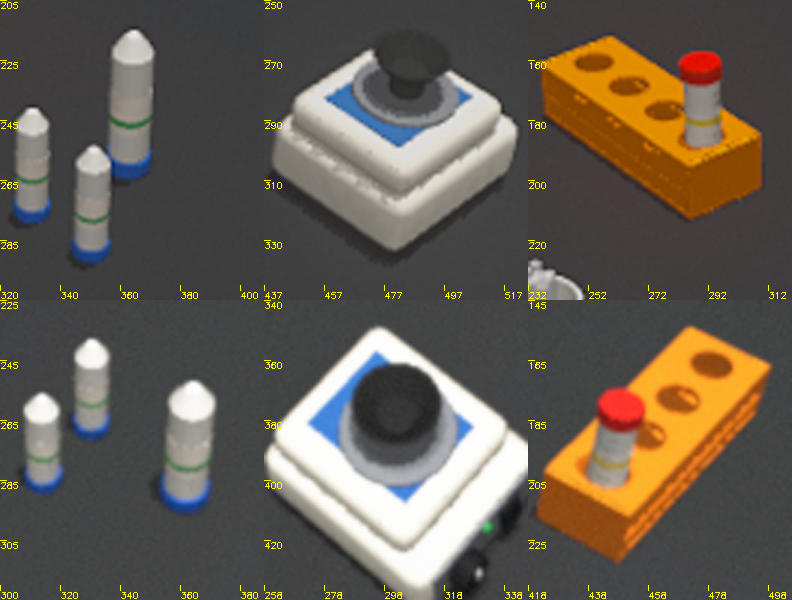

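```bash
cat >> h.py <<'E'
def tri(a,b,x0):
    from scipy.optimize import least_squares
    r=least_squares(lambda p:np.r_[proj("scene",p)-a,proj("side",p)-b],x0);return r.x,np.abs(r.fun).max()
E
python3 - <<'E'
from h import *
for n,a,b in (("tip",(364.5,216.5),(364,252.5)),("cuprim",(487,266.7),(302.7,374)),("h3",(254,160.7),(479.3,166.7)),("h2",(265.7,168.3),(468,178.3)),("redcap",(290,161),(449,181))):
    print(n,*tri(a,b,[.4,.3,.1]))
for z,a,b in ((.0,(331,278),(330,270)),(0,(350.5,291),(314,288)),(.105,(287,275),(268,213)),(.075,(235,238),(325,176)),(.1,(364.5,216.5),(364,252.5))):print(z,ray("scene",a,z),ray("side",b,z))
# mixer corners at top front? and wrist cam
K,T=cal("wrist");s=ctrl.get_state();print(K,T);print(s["eef_pos"])
from scipy.spatial.transform import Rotation as R
print(R.from_quat(s["tcp_rot"]).as_matrix())
E
```

```text
tip [0.5179 0.0545 0.1162] 1.3578703042783218
cuprim [0.472  0.3231 0.1067] 0.694990155458072
h3 [ 0.4522 -0.3799  0.0475] 0.6954301604986881
h2 [ 0.4579 -0.3272  0.0481] 0.5059198303469259
redcap [ 0.4692 -0.2213  0.1164] 0.5006466271563852
0.0 [0.6112 0.051  0.    ] [0.5984 0.0482 0.    ]
0 [0.6128 0.108  0.    ] [0.6    0.1063 0.    ]
0.105 [0.7505 0.0701 0.105 ] [0.7442 0.0632 0.105 ]
0.075 [ 0.7217 -0.1214  0.075 ] [ 0.7265 -0.1237  0.075 ]
0.1 [0.5019 0.0441 0.1   ] [0.525  0.0392 0.1   ]
[[381.4445   0.     318.8435]
 [  0.     381.4445 243.3534]
 [  0.       0.       1.    ]] [[ 0.2754  0.9613 -0.0025 -0.6735]
 [ 0.9204 -0.2629  0.2894 -0.0365]
 [ 0.2776 -0.082  -0.9572  0.3794]
 [ 0.      0.      0.      1.    ]]
[0.1855 0.6484 0.255 ]
[[-0.0009  0.2752  0.9614]
 [-0.002   0.9614 -0.2752]
 [-1.     -0.0022 -0.0004]]
```

>>> play_rows(targets=[{"delta_pos": [0.04, -0.02, 0.02], "delta_rot": [0, 0, 0], "claw": 85}, {"delta_pos": [0.07, -0.04, 0.04], "delta_rot": [0, 0, 0], "claw": 85}, {"delta_pos": [0.1, -0.06, 0.06], "delta_rot": [0, 0, 0], "claw": 85}, {"delta_pos": [0.12, -0.08, 0.08], "delta_rot": [0, 0, 0], "claw": 85}, {"delta_pos": [0.12, -0.08, 0.08], "delta_rot": [0, 0, 0], "claw": 85}])

```text
time: 0.52
eef_pos: [0.3108, 0.5666, 0.3408]
tcp_rot: [0.102, 0.698, -0.099, 0.702]
contact_force: [-0.1, 1.4, 1.7]
opening: 0.994
```

```bash
cat > log.py <<'E'
from h import *
import json
s=ctrl.get_state()
print({k:np.round(s[k],4).tolist() for k in ("time","qpos","eef_pos","tcp_rot","contact_force","opening")})
open("log.jsonl","a").write(json.dumps([np.array(s[k]).tolist() for k in ("qpos","eef_pos","tcp_rot")])+"\n")
E
python3 log.py
```

```text
{'time': 0.5167, 'qpos': [0.9134, 0.1704, 1.5609, -0.0032, 1.4041, -0.3726], 'eef_pos': [0.3108, 0.5666, 0.3408], 'tcp_rot': [0.1015, 0.6979, -0.0988, 0.702], 'contact_force': [-0.1325, 1.3839, 1.7267], 'opening': 0.9938}
```

>>> play_rows(targets=[{"delta_pos": [0.03, -0.03, 0.0], "delta_rot": [0.1, 0.1, -0.1], "claw": 85}, {"delta_pos": [0.06, -0.06, 0.0], "delta_rot": [0.1, 0.1, -0.1], "claw": 85}, {"delta_pos": [0.09, -0.09, 0.0], "delta_rot": [0.1, 0.1, -0.1], "claw": 85}, {"delta_pos": [0.12, -0.12, 0.0], "delta_rot": [0.1, 0.1, -0.1], "claw": 85}, {"delta_pos": [0.13, -0.15, 0.0], "delta_rot": [0.1, 0.1, -0.1], "claw": 85}, {"delta_pos": [0.13, -0.15, 0.0], "delta_rot": [0.1, 0.1, -0.1], "claw": 85}])

```text
time: 1.02
eef_pos: [0.4447, 0.4104, 0.3382]
tcp_rot: [0.303, 0.78, -0.116, 0.536]
contact_force: [-0.2, 0.8, 0.7]
opening: 0.996
```

```bash
python3 log.py
```

```text
{'time': 1.0167, 'qpos': [0.4184, 0.0811, 1.7016, 0.4323, 1.4592, -0.6069], 'eef_pos': [0.4447, 0.4104, 0.3382], 'tcp_rot': [0.3026, 0.7798, -0.1161, 0.5356], 'contact_force': [-0.233, 0.8475, 0.6782], 'opening': 0.9963}
```

>>> play_rows(targets=[{"delta_pos": [0.0, -0.03, 0.0], "delta_rot": [-0.1, -0.1, 0.0], "claw": 85}, {"delta_pos": [0.0, -0.06, 0.0], "delta_rot": [-0.1, -0.2, 0.0], "claw": 85}, {"delta_pos": [0.0, -0.09, 0.0], "delta_rot": [-0.1, -0.2, 0.0], "claw": 85}, {"delta_pos": [0.0, -0.12, 0.0], "delta_rot": [-0.1, -0.2, 0.0], "claw": 85}, {"delta_pos": [0.0, -0.15, 0.0], "delta_rot": [-0.1, -0.2, 0.0], "claw": 85}, {"delta_pos": [0.0, -0.15, 0.0], "delta_rot": [-0.1, -0.2, 0.0], "claw": 85}])

```text
time: 1.52
eef_pos: [0.4438, 0.2579, 0.3378]
tcp_rot: [0.237, 0.547, -0.137, 0.791]
contact_force: [-0.2, -0.1, -0.4]
opening: 0.992
```

```bash
python3 log.py; cat > kin.py <<'E'
from h import *
import json
from scipy.optimize import least_squares
from scipy.spatial.transform import Rotation as R
# params: yaw0,h,a1,L1,e(elbow offset),L2,d
def fk(q,p):
    y0,h,a1,L1,e,L2,d=p[:7]
    r=R.from_euler('z',q[0]+y0); t=np.array([0,0,h])
    t=t+r.apply([a1,0,0]); r=r*R.from_euler('y',q[1]); t=t+r.apply([0,0,L1])
    r=r*R.from_euler('y',q[2]); t=t+r.apply([e,0,L2])
    r=r*R.from_euler('z',q[3])*R.from_euler('y',q[4])
    t=t+r.apply([0,0,d]); r=r*R.from_euler('z',q[5])
    return t,r
E
python3 - <<'E'
from kin import *
D=[json.loads(l) for l in open("log.jsonl")]
D.append([[1.142,.2871,1.578,0,1.2786,-.15],[.1855,.6484,.255],[.0975,.7005,-.099,.7]])
f=lambda p:np.concatenate([fk(q,p)[0]-x for q,x,o in D])
s=least_squares(f,[.15,.35,0,.45,0,.55,.25],max_nfev=2000);print(s.x,np.abs(s.fun).max())
for q,x,o in D: print((fk(q,s.x)[1].inv()*R.from_quat(o)).as_matrix().round(3).tolist())
E
```

```text
{'time': 1.5167, 'qpos': [0.3691, -0.3063, 2.0453, -0.106, 1.0409, -0.6201], 'eef_pos': [0.4438, 0.2579, 0.3378], 'tcp_rot': [0.2369, 0.5472, -0.1368, 0.791], 'contact_force': [-0.2418, -0.0825, -0.3571], 'opening': 0.9923}
[0.1662 0.2323 0.0071 0.44   0.0191 0.5776 0.2135] 0.01280570420851429
[[0.001, -0.986, 0.165], [-0.001, -0.165, -0.986], [1.0, 0.001, -0.001]]
[[-0.064, -0.987, 0.151], [-0.029, -0.149, -0.988], [0.998, -0.068, -0.019]]
[[0.051, -0.987, 0.153], [-0.034, -0.155, -0.987], [0.998, 0.045, -0.041]]
[[0.0, -0.986, 0.165], [0.0, -0.165, -0.986], [1.0, 0.0, 0.0]]
```

```bash
cat > kin.py <<'E'
from h import *
import json,os
from scipy.optimize import least_squares
from scipy.spatial.transform import Rotation as R
# params: yaw0,h,a1,L1,e,L2,d, tool rotvec correction(3), wrist offset e2, S signs
S=[1,1]
def fk(q,p):
    y0,h,a1,L1,e,L2,d=p[:7]
    r=R.from_euler('z',q[0]+y0); t=np.array([0,0,h])
    t=t+r.apply([a1,0,0]); r=r*R.from_euler('y',q[1]); t=t+r.apply([0,0,L1])
    r=r*R.from_euler('y',q[2]); t=t+r.apply([e,0,L2])
    r=r*R.from_euler('z',S[0]*q[3])*R.from_euler('y',q[4])
    t=t+r.apply([p[10],0,d]); r=r*R.from_euler('z',S[1]*q[5])
    B=R.from_matrix([[0,-1,0],[0,0,-1],[1,0,0]])
    return t,r*B*R.from_rotvec(p[7:10])
def data():
    D=[json.loads(l) for l in open("log.jsonl")]
    D.append([[1.142,.2871,1.578,0,1.2786,-.15],[.1855,.6484,.255],[.0975,.7005,-.099,.7]]);return D
def fit():
    D=data()
    f=lambda p:np.concatenate([np.r_[fk(q,p)[0]-x,.3*(fk(q,p)[1].inv()*R.from_quat(o)).as_rotvec()] for q,x,o in D]+[1e-3*(p-P0)])
    P0=np.array([.15,.3,0,.45,0,.57,.25,0,0,0,0])
    return least_squares(f,P0)
E
python3 - <<'E'
import kin
for a in (1,-1):
  for b in (1,-1):
    kin.S[:]=[a,b]; s=kin.fit(); print(a,b,s.x,abs(s.fun).max())
E
```

```text
1 1 [ 0.1628  0.2362  0.0097  0.4429  0.0237  0.5695  0.2178  0.1562 -0.0151
  0.0043 -0.0058] 0.01836009967424117
1 -1 [ 0.1589  0.2394  0.0106  0.4458  0.0265  0.5674  0.2218 -0.7223 -0.0101
  0.0125 -0.007 ] 0.1743677311183382
-1 1 [ 0.1635 -0.0777 -0.0546  0.1536 -0.2228  0.6594 -0.1735  0.1612  0.1285
  0.0887  0.0253] 0.1841515863853623
-1 -1 [ 0.1644 -0.077  -0.0544  0.1541 -0.2223  0.659  -0.1727 -0.7044  0.1609
 -0.      0.025 ] 0.2030306259430839
```

>>> play_rows(targets=[{"delta_pos": [0, 0, 0], "delta_rot": [0, 0, 0], "claw": 85}, {"delta_pos": [0, 0, 0], "delta_rot": [0, 0, 0], "claw": 85}])

```text
time: 1.68
eef_pos: [0.4425, 0.2584, 0.3371]
tcp_rot: [0.237, 0.548, -0.136, 0.79]
contact_force: [0.7, -0.3, -0.5]
opening: 0.992
```

```bash
python3 log.py; python3 - <<'E'
import kin
for a in (1,-1):
    kin.S[:]=[a,1]; s=kin.fit(); print(a,s.x,s.fun.round(3)[:-11].reshape(-1,6))
E
```

```text
{'time': 1.6833, 'qpos': [0.3703, -0.3073, 2.047, -0.1044, 1.0421, -0.6207], 'eef_pos': [0.4425, 0.2584, 0.3371], 'tcp_rot': [0.2366, 0.5483, -0.1364, 0.7904], 'contact_force': [0.7417, -0.3105, -0.5386], 'opening': 0.9917}
1 [ 0.1678  0.2277  0.0121  0.438   0.0217  0.5662  0.2071  0.1601 -0.02
 -0.0061 -0.007 ] [[-0.004  0.007 -0.     0.002  0.006  0.001]
 [-0.003 -0.014 -0.003 -0.002  0.001  0.022]
 [ 0.008 -0.011  0.001 -0.001 -0.006 -0.012]
 [ 0.008 -0.011  0.001 -0.001 -0.006 -0.012]
 [-0.011  0.007  0.001  0.002  0.006  0.001]]
-1 [ 0.1628 -0.072  -0.0653  0.1454 -0.233   0.6657 -0.1677  0.138   0.0642
  0.0433  0.0214] [[-0.011 -0.011  0.022  0.007 -0.022 -0.012]
 [ 0.051 -0.002 -0.023  0.04   0.204  0.124]
 [ 0.    -0.013 -0.004 -0.028 -0.081 -0.05 ]
 [ 0.001 -0.013 -0.004 -0.027 -0.08  -0.05 ]
 [-0.012 -0.012  0.01   0.007 -0.02  -0.011]]
```

```bash
cat > kin.py <<'E'
from h import *
import json,os
from scipy.optimize import least_squares
from scipy.spatial.transform import Rotation as R
# params: yaw0,h,a1,L1,e,L2,d, tool rotvec correction(3), e2, lat, lat2
def fk(q,p):
    y0,h,a1,L1,e,L2,d=p[:7]
    r=R.from_euler('z',q[0]+y0); t=np.array([0,0,h])
    t=t+r.apply([a1,0,0]); r=r*R.from_euler('y',q[1]); t=t+r.apply([0,0,L1])
    r=r*R.from_euler('y',q[2]); t=t+r.apply([e,p[11],L2])
    r=r*R.from_euler('z',q[3])*R.from_euler('y',q[4])
    t=t+r.apply([p[10],p[12],d]); r=r*R.from_euler('z',q[5])
    B=R.from_matrix([[0,-1,0],[0,0,-1],[1,0,0]])
    return t,r*B*R.from_rotvec(p[7:10])
P0=np.array([0,.3,0,.45,0,.57,.25,0,0,0,0,.1,0])
def fit(P0=P0):
    D=data()
    f=lambda p:np.concatenate([np.r_[fk(q,p)[0]-x,.3*(fk(q,p)[1].inv()*R.from_quat(o)).as_rotvec()] for q,x,o in D]+[1e-3*(p-P0)])
    return least_squares(f,P0)
def data():
    D=[json.loads(l) for l in open("log.jsonl")]
    D.append([[1.142,.2871,1.578,0,1.2786,-.15],[.1855,.6484,.255],[.0975,.7005,-.099,.7]]);return D
E
python3 - <<'E'
import kin,numpy as np
for a in (0,1):
    P=kin.P0.copy()
    if a: P[11]=0;P[12]=.1
    s=kin.fit(P); print(a,s.x,s.fun.round(4)[:-13].reshape(-1,6))
E
```

```text
0 [-0.0001  0.2407 -0.0007  0.443   0.0209  0.5732  0.2243 -0.0001  0.
 -0.     -0.      0.1008  0.0001] [[ 0. -0. -0. -0. -0.  0.]
 [-0. -0.  0.  0. -0.  0.]
 [ 0.  0.  0.  0. -0.  0.]
 [ 0.  0. -0.  0. -0.  0.]
 [-0.  0. -0. -0.  0. -0.]]
1 [-0.0001  0.2407 -0.0007  0.443   0.0209  0.5732  0.2243 -0.      0.
 -0.     -0.      0.1008  0.0001] [[ 0. -0. -0. -0. -0.  0.]
 [-0. -0.  0.  0. -0.  0.]
 [ 0.  0.  0.  0. -0.  0.]
 [ 0.  0. -0.  0. -0.  0.]
 [-0.  0. -0. -0.  0. -0.]]
```

```bash
cat >> kin.py <<'E'
P=np.array([0,.2407,0,.443,.0209,.5732,.2243,0,0,0,0,.1008,0])
LO=np.array([-2.77,-.9,.21,-1.53,.24,-2.84]);HI=np.array([2.77,2.22,2.48,4.67,2.81,2.84])
rng=np.random.default_rng(0)
def ik(x,Rm,seeds=None,n=10):
    Rm=R.from_matrix(Rm); best=None
    f=lambda q:np.r_[fk(q,P)[0]-x,.3*(fk(q,P)[1].inv()*Rm).as_rotvec()]
    a=np.arctan2(x[1],x[0])-.15
    S=list(seeds) if seeds is not None else [np.array([a,0,1.8,k,1.2,j]) for k in (-1,0,1.5,3,4) for j in (-1.5,0,1.5)][:n+5]
    for s in S:
        r=least_squares(f,np.clip(s,LO+.01,HI-.01),bounds=(LO,HI),max_nfev=60)
        if r.cost<1e-7: return r.x
    return None
def tool(az,decl,s=1):
    """x: azimuth az, declination decl (rad); y horizontal; returns matrix"""
    x=np.array([np.cos(az)*np.cos(decl),np.sin(az)*np.cos(decl),-np.sin(decl)])
    y=s*np.array([-np.sin(az),np.cos(az),0]); return np.c_[x,y,np.cross(x,y)]
AH=.015
E
cat > plan.py <<'E'
from kin import *
d=np.deg2rad
def scan(name,c,decl,azs=range(-180,180,30)):
    for a in azs:
        for s in (1,-1):
            M=tool(d(a),decl,s); q=ik(np.array(c)-AH*M[:,0],M)
            if q is not None: print(name,a,s,q.round(2))
th=d(20)
scan("pick",[.518,.0545,.05],th)
scan("mix",[.472,.323,.09+.117-.03],th)
scan("rack2",[.458,-.327,.004+.117-.03],th)
E
time python3 plan.py
```

```text
pick -180 1 [-0.06  0.84  1.47 -0.07  2.05  1.52]
pick -180 -1 [-0.06  0.84  1.47 -0.07  2.05 -1.62]
pick -150 1 [ 0.09  0.82  1.51 -0.44  1.96  1.24]
pick -150 -1 [ 0.09  0.82  1.51 -0.44  1.96 -1.9 ]
pick -120 1 [ 0.23  0.74  1.66 -0.77  1.75  1.04]
pick -120 -1 [ 0.23  0.74  1.66 -0.77  1.75 -2.1 ]
pick -90 1 [ 0.32  0.61  1.89 -1.11  1.47  0.96]
pick -90 -1 [ 0.32  0.61  1.89 -1.11  1.47 -2.18]
pick -30 1 [0.2  0.31 2.41 4.03 0.92 1.23]
pick -30 -1 [ 0.2   0.31  2.41  4.03  0.92 -1.92]
pick 60 1 [-0.57  0.39  2.27  1.36  1.28  2.07]
pick 60 -1 [-0.57  0.39  2.27  1.36  1.28 -1.07]
pick 90 1 [-0.5   0.55  2.    0.97  1.54  2.08]
pick 90 -1 [-0.5   0.55  2.    0.97  1.54 -1.06]
pick 120 1 [-0.38  0.69  1.75  0.64  1.79  2.  ]
pick 120 -1 [-0.38  0.69  1.75  0.64  1.79 -1.15]
pick 150 1 [-0.22  0.8   1.56  0.31  1.98  1.8 ]
pick 150 -1 [-0.22  0.8   1.56  0.31  1.98 -1.34]
mix -180 1 [0.3  0.7  1.43 0.35 2.19 1.89]
mix -180 -1 [ 0.3   0.7   1.43  0.35  2.19 -1.25]
mix -150 1 [ 0.45  0.76  1.34 -0.09  2.27  1.49]
mix -150 -1 [ 0.45  0.76  1.34 -0.09  2.27 -1.65]
mix -120 1 [ 0.6   0.
[... 1275 characters left out ...]
 0.74  1.27]
rack2 -60 -1 [-0.64  0.18  2.42  3.72  0.74 -1.87]
rack2 0 1 [-1.21  0.24  2.35  1.69  1.08  2.16]
rack2 0 -1 [-1.21  0.24  2.35  1.69  1.08 -0.98]
rack2 30 1 [-1.23  0.41  2.09  1.22  1.4   2.21]
rack2 30 -1 [-1.23  0.41  2.09  1.22  1.4  -0.94]
rack2 60 1 [-1.15  0.59  1.81  0.88  1.69  2.16]
rack2 60 -1 [-1.15  0.59  1.81  0.88  1.69 -0.99]
rack2 90 1 [-1.02  0.73  1.57  0.56  1.95  2.01]
rack2 90 -1 [-1.02  0.73  1.57  0.56  1.95 -1.14]
rack2 120 1 [-0.87  0.83  1.4   0.19  2.12  1.73]
rack2 120 -1 [-0.87  0.83  1.4   0.19  2.12 -1.41]
rack2 150 1 [-0.72  0.85  1.36 -0.22  2.13  1.38]
rack2 150 -1 [-0.72  0.85  1.36 -0.22  2.13 -1.76]
real	0m7.474s
user	0m7.958s
sys	0m0.034s
```

```bash
cat > path.py <<'E'
from kin import *
from scipy.spatial.transform import Slerp
d=np.deg2rad
W=[("pre",-90,20,1,[.518,.165,.09]),("pick",-90,20,1,[.518,.0545,.05]),("lift",-90,20,1,[.518,.0545,.15]),
("down",-90,89.9,1,[.52,.02,.15]),("rot",90,70,-1,[.52,0,.15]),("lay",90,70,-1,[.52,0,.0165]),("up",90,70,-1,[.52,-.03,.10]),
("re",-90,70,1,[.52,.02,.10]),("regrasp",-90,70,1,[.52,.02,.0165]),("lift2",-90,70,1,[.52,.02,.16]),("down2",-90,89.9,1,[.52,.06,.25]),("tipdown",90,20,-1,[.5,.1,.25]),
("overmix",90,20,-1,[.472,.323,.25]),("mix",90,20,-1,[.472,.323,.177]),("overmix",90,20,-1,[.472,.323,.25]),("mid",90,20,-1,[.49,0,.25]),("overrack",90,20,-1,[.458,-.327,.22]),("rack",90,20,-1,[.458,-.327,.091])]
s=ctrl.get_state(); x0,M0,q=s["eef_pos"],R.from_quat(s["tcp_rot"]),s["qpos"]
for n,a,de,sg,c in W:
    M=tool(d(a),d(de),sg); x1=np.array(c)-AH*M[:,0]; M1=R.from_matrix(M); bad=0; qs=[]
    for u in np.linspace(.125,1,8):
        Mi=Slerp([0,1],R.concatenate([M0,M1]))([u])[0]
        qn=ik(x0+u*(x1-x0),Mi.as_matrix(),[q])
        if qn is None: bad+=1
        else: q=qn; qs.append(q)
    qs=np.array(qs) if qs else np.array([q]); print(n,"bad",bad,"end",q.round(2),"minq5 %.2f maxstep %.2f"%(qs[:,4].min(),np.abs(np.diff(qs,axis=0)).max() if len(qs)>1 else 0))
    x0,M0=x1,M1
E
python3 path.py
```

```text
pre bad 0 end [ 0.49  0.62  1.75 -0.98  1.63  0.91] minq5 1.02 maxstep 0.25
pick bad 0 end [ 0.32  0.61  1.89 -1.11  1.47  0.96] minq5 1.47 maxstep 0.02
lift bad 0 end [ 0.32  0.42  1.92 -1.1   1.55  0.82] minq5 1.48 maxstep 0.02
down bad 0 end [-0.16  0.04  2.03 -0.    1.07 -0.15] minq5 1.06 maxstep 0.17
rot bad 0 end [-0.35  0.07  2.03  0.35  1.19 -0.51] minq5 1.08 maxstep 0.05
lay bad 0 end [-0.35  0.3   2.07  0.41  0.94 -0.62] minq5 0.94 maxstep 0.03
up bad 0 end [-0.4   0.16  2.04  0.36  1.11 -0.59] minq5 0.96 maxstep 0.02
re bad 0 end [ 0.    0.16  2.04 -0.42  0.99  0.24] minq5 0.95 maxstep 0.11
regrasp bad 0 end [ 0.    0.3   2.06 -0.48  0.84  0.33] minq5 0.84 maxstep 0.02
lift2 bad 0 end [ 0.    0.07  2.01 -0.39  1.1   0.19] minq5 0.87 maxstep 0.03
down2 bad 0 end [-0.08 -0.06  1.94 -0.    1.26 -0.08] minq5 1.11 maxstep 0.05
tipdown bad 0 end [-0.44  0.11  2.07  1.03  1.7  -0.73] minq5 1.28 maxstep 0.15
overmix bad 0 end [-0.01  0.04  2.15  1.28  1.37 -0.6 ] minq5 1.37 maxstep 0.06
mix bad 0 end [-0.01  0.18  2.17  1.31  1.33 -0.75] minq5 1.33 maxstep 0.02
overmix bad 0 end [-0.01  0.04  2.15  1.28  1.37 -0.6 ] minq5 1.34 maxstep 0.02
mid bad 0 end [-0.62  0.16  2.02  0.91  1.82 -0.81] minq5 1.44 maxstep 0.09
overrack bad 0 end [-1.02  0.55  1.57  0.61  2.1  -1.03] minq5 1.86 maxstep 0.08
rack bad 0 end [-1.02  0.73  1.57  0.56  1.95 -1.14] minq5 1.95 maxstep 0.02
```

```bash
sed -i 's/^AH=.*/AH=.016/' kin.py; cat > w.py <<'E'
W=[("pre",105,25,-1,[.541,-.0325,.11]),("pick",105,25,-1,[.518,.0545,.05]),("lift",105,25,-1,[.52,.03,.15]),
("down",97,89.9,-1,[.52,0,.15]),("rot",-90,65,1,[.52,-.03,.15]),("lay",-90,65,1,[.52,-.03,.0165]),("up",-90,65,1,[.52,0,.10]),
("re",90,70,-1,[.52,-.05,.10]),("regrasp",90,70,-1,[.52,-.05,.0165]),("lift2",90,70,-1,[.52,-.05,.16]),("down2",90,89.9,-1,[.52,0,.25]),("tipdown",-90,20,1,[.52,.1,.25]),
("overmix",-120,20,1,[.472,.323,.25]),("mix",-120,20,1,[.472,.323,.177]),("overmix",-120,20,1,[.472,.323,.25]),("mid",-150,20,1,[.5,0,.25]),("overrack",-170,20,1,[.458,-.327,.22]),("rack",-170,20,1,[.458,-.327,.091])]
E
python3 - <<'E'
s=open('path.py').read()
i=s.index("W=[");j=s.index("s=ctrl")
open('path.py','w').write(s[:i]+"from w import W\n"+s[j:])
E
python3 path.py
cat > go.py <<'E'
# usage: go.py az decl sign x y z -> delta for play_rows
import sys
from kin import *
a,de,sg,*c=map(float,sys.argv[1:7]); M=tool(np.deg2rad(a),np.deg2rad(de),sg)
s=ctrl.get_state(); x1=np.array(c)-AH*M[:,0]; rv=(R.from_matrix(M)*R.from_quat(s["tcp_rot"]).inv()).as_rotvec()
print("dpos",x1-s["eef_pos"],"drot",rv/np.pi,"rows>=",max(np.linalg.norm(x1-s["eef_pos"])/.0417,np.degrees(np.linalg.norm(rv))/7.16),"t",round(s["time"],2),"F",s["contact_force"].round(1),"open",round(s["opening"],3))
E
python3 go.py 105 25 -1 .541 -.0325 .11
```

```text
pre bad 0 end [-0.54  0.55  1.77  0.69  1.76 -1.03] minq5 1.09 maxstep 0.17
pick bad 0 end [-0.44  0.58  1.88  0.77  1.61 -1.07] minq5 1.61 maxstep 0.02
lift bad 0 end [-0.47  0.42  1.88  0.75  1.75 -0.97] minq5 1.62 maxstep 0.02
down bad 0 end [-0.2   0.04  2.03  0.    1.07 -0.32] minq5 1.07 maxstep 0.14
rot bad 0 end [-0.06  0.08  2.03 -0.51  1.06  0.2 ] minq5 1.04 maxstep 0.07
lay bad 0 end [-0.06  0.31  2.07 -0.61  0.83  0.37] minq5 0.83 maxstep 0.03
up bad 0 end [ 0.    0.17  2.05 -0.53  1.    0.31] minq5 0.85 maxstep 0.02
re bad 0 end [-0.44  0.17  2.03  0.35  1.13 -0.62] minq5 0.95 maxstep 0.13
regrasp bad 0 end [-0.44  0.31  2.04  0.38  0.97 -0.69] minq5 0.97 maxstep 0.02
lift2 bad 0 end [-0.44  0.08  2.    0.33  1.24 -0.58] minq5 1.01 maxstep 0.03
down2 bad 0 end [-0.2  -0.07  1.94  0.    1.27 -0.2 ] minq5 1.23 maxstep 0.05
tipdown bad 0 end [ 0.39  0.31  1.83 -1.06  1.69  0.68] minq5 1.25 maxstep 0.16
overmix bad 0 end [ 0.6   0.64  1.37 -0.55  2.24  1.04] minq5 1.77 maxstep 0.08
mix bad 0 end [ 0.6   0.73  1.38 -0.51  2.15  1.11] minq5 2.15 maxstep 0.01
overmix bad 0 end [ 0.6   0.64  1.37 -0.55  2.24  1.04] minq5 2.16 maxstep 0.01
mid bad 0 end [ 0.02  0.49  1.59 -0.58  2.15  1.04] minq5 2.15 maxstep 0.08
overrack bad 0 end [-0.54  0.59  1.51 -0.75  2.03  0.89] minq5 2.03 maxstep 0.07
rack bad 0 end [-0.54  0.77  1.51 -0.71  1.9   1.02] minq5 1.90 maxstep 0.02
dpos [ 0.1023 -0.3049 -0.2203] drot [ 0.3256  0.3295 -0.1572] rows>= 12.298345392450697 t 1.68 F [ 0.7 -0.3 -0.5] open 0.992
```

>>> play_rows(targets=[{"delta_pos": [0.01, -0.04, 0.02], "delta_rot": [0.03, 0.03, -0.01], "claw": 70}, {"delta_pos": [0.02, -0.08, 0.03], "delta_rot": [0.055, 0.055, -0.025], "claw": 70}, {"delta_pos": [0.035, -0.115, 0.03], "delta_rot": [0.08, 0.08, -0.04], "claw": 70}, {"delta_pos": [0.05, -0.155, 0.03], "delta_rot": [0.107, 0.108, -0.052], "claw": 70}, {"delta_pos": [0.06, -0.195, 0.02], "delta_rot": [0.135, 0.137, -0.065], "claw": 70}, {"delta_pos": [0.07, -0.235, 0.01], "delta_rot": [0.16, 0.165, -0.08], "claw": 70}, {"delta_pos": [0.08, -0.27, 0.0], "delta_rot": [0.19, 0.192, -0.09], "claw": 70}, {"delta_pos": [0.09, -0.29, -0.02], "delta_rot": [0.217, 0.22, -0.105], "claw": 70}, {"delta_pos": [0.1, -0.305, -0.055], "delta_rot": [0.244, 0.247, -0.118], "claw": 70}, {"delta_pos": [0.1023, -0.305, -0.095], "delta_rot": [0.271, 0.275, -0.131], "claw": 70}, {"delta_pos": [0.1023, -0.305, -0.135], "delta_rot": [0.298, 0.302, -0.144], "claw": 70}, {"delta_pos": [0.1023, -0.305, -0.175], "delta_rot": [0.3256, 0.3295, -0.1572], "claw": 70}, {"delta_pos": [0.1023, -0.305, -0.21], "delta_rot": [0.3256, 0.3295, -0.1572], "claw": 70}, {"delta_pos": [0.1023, -0.305, -0.2203], "delta_rot": [0.3256, 0.3295, -0.1572], "claw": 70}, {"delta_pos": [0.1023, -0.305, -0.2203], "delta_rot": [0.3256, 0.3295, -0.1572], "claw": 70}, {"delta_pos": [0.1023, -0.305, -0.2203], "delta_rot": [0.3256, 0.3295, -0.1572], "claw": 70}])

```text
time: 3.02
eef_pos: [0.546, -0.0468, 0.1178]
tcp_rot: [0.594, 0.775, -0.131, 0.172]
contact_force: [0.0, 0.2, 0.4]
opening: 0.818
```

```bash
python3 log.py; python3 - <<'E'
from h import *
c=cal("wrist"); im=ctrl.read_camera("wrist")
p=[proj("wrist",x,c) for x in ([.518,.0545,0],[.518,.0545,.117],[.518,.0545,.05])]; print(np.array(p))
K,T=c;print("cam at",-T[:3,:3].T@T[:3,3]); np.savez("wc1.npz",K=K,T=T)
cv2.imwrite("pics/w1.png",im)
E
```

```text
{'time': 3.0167, 'qpos': [-0.5428, 0.553, 1.7664, 0.6953, 1.7629, -1.029], 'eef_pos': [0.546, -0.0468, 0.1178], 'tcp_rot': [0.5943, 0.7746, -0.1307, 0.1723], 'contact_force': [0.0187, 0.167, 0.3845], 'opening': 0.8178}
[[318.5665 314.1501]
 [318.7364 183.6732]
 [318.6265 268.0906]]
cam at [ 0.5646 -0.1197  0.234 ]
```

View pics/w1.png

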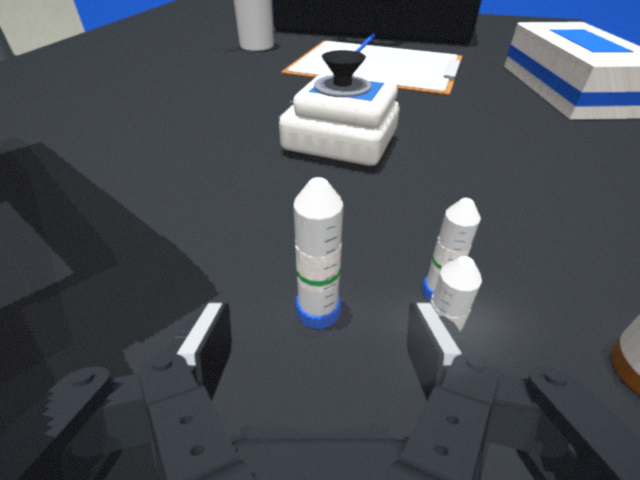

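The wrist picture shows the large tube centred between the open fingers, with its tip at (319,182) and its cap at (319,326). My estimate predicted the tip at (319,184). The small tubes at (455,240–320) are clear on the right, so I'm going in.

```bash
python3 go.py 105 25 -1 .518 .0545 .05; python3 - <<'E'
from h import *
z=np.load("wc1.npz");c=(z["K"],z["T"])
for y in (.0545,): print(proj("w",[.518+.0045,y-.016,0],c),proj("w",[.518,y,.117],c), proj("w",[.472,.323,.108],c))
E
```

```text
dpos [-0.0249  0.0876 -0.0626] drot [ 0.0004  0.0016 -0.0003] rows>= 2.6491975534722085 t 3.07 F [0.2 0.3 0.7] open 0.821
[318.8274 332.5184] [318.7364 183.6732] [341.6141  55.0329]
```

>>> play_rows(targets=[{"delta_pos": [-0.005, 0.02, -0.03], "delta_rot": [0, 0.001, 0], "claw": 70}, {"delta_pos": [-0.01, 0.04, -0.063], "delta_rot": [0, 0.001, 0], "claw": 70}, {"delta_pos": [-0.018, 0.065, -0.063], "delta_rot": [0, 0.001, 0], "claw": 70}, {"delta_pos": [-0.026, 0.091, -0.063], "delta_rot": [0, 0.001, 0], "claw": 70}, {"delta_pos": [-0.026, 0.091, -0.063], "delta_rot": [0, 0.001, 0], "claw": 70}, {"delta_pos": [-0.026, 0.091, -0.063], "delta_rot": [0, 0.001, 0], "claw": 50}, {"delta_pos": [-0.026, 0.091, -0.063], "delta_rot": [0, 0.001, 0], "claw": 32}, {"delta_pos": [-0.026, 0.091, -0.063], "delta_rot": [0, 0.001, 0], "claw": 25}, {"delta_pos": [-0.026, 0.091, -0.063], "delta_rot": [0, 0.001, 0], "claw": 20}, {"delta_pos": [-0.026, 0.091, -0.063], "delta_rot": [0, 0.001, 0], "claw": 20}, {"delta_pos": [-0.026, 0.091, -0.063], "delta_rot": [0, 0.001, 0], "claw": 20}], newtons=50)

```text
time: 3.98
eef_pos: [0.5223, 0.0426, 0.0582]
tcp_rot: [0.595, 0.774, -0.13, 0.174]
contact_force: [1.6, -3.5, 6.8]
opening: 0.319
```

```bash
python3 log.py; python3 go.py 105 25 -1 .52 .03 .15
```

```text
{'time': 3.9833, 'qpos': [-0.4322, 0.5778, 1.8839, 0.7734, 1.6039, -1.0703], 'eef_pos': [0.5223, 0.0426, 0.0582], 'tcp_rot': [0.595, 0.7738, -0.1302, 0.1737], 'contact_force': [1.5964, -3.5475, 6.8127], 'opening': 0.3187}
dpos [ 0.0014 -0.0266  0.0986] drot [-0.      0.0017  0.0003] rows>= 2.449578989348728 t 3.98 F [ 1.6 -3.5  6.8] open 0.319
```

>>> play_rows(targets=[{"delta_pos": [0, 0, 0.01], "delta_rot": [0, 0, 0], "claw": 20}, {"delta_pos": [0, 0, 0.03], "delta_rot": [0, 0, 0], "claw": 20}, {"delta_pos": [0, -0.01, 0.06], "delta_rot": [0, 0, 0], "claw": 20}, {"delta_pos": [0.0, -0.025, 0.1], "delta_rot": [0, 0, 0], "claw": 20}, {"delta_pos": [0.0, -0.025, 0.12], "delta_rot": [0, 0, 0], "claw": 20}, {"delta_pos": [0.0, -0.025, 0.12], "delta_rot": [0, 0, 0], "claw": 20}])

```text
time: 4.48
eef_pos: [0.5248, 0.0157, 0.1833]
tcp_rot: [0.596, 0.772, -0.129, 0.179]
contact_force: [0.9, 0.4, -0.1]
opening: 0.324
```

```bash
python3 log.py; python3 go.py 97 89.9 -1 .52 0 .16;python3 - <<'E'
from h import *
c=cal("wrist"); im=ctrl.read_camera("wrist"); np.savez("wc2.npz",K=c[0],T=c[1])
a=ctrl.read_camera("side")
cv2.imwrite("pics/w2.png",np.hstack([im[100:400,170:470],cv2.resize(a[150:300,300:450],None,fx=2,fy=2)]))
E
```

```text
{'time': 4.4833, 'qpos': [-0.4718, 0.3704, 1.8748, 0.7611, 1.7714, -0.9461], 'eef_pos': [0.5248, 0.0157, 0.1833], 'tcp_rot': [0.5959, 0.7723, -0.1292, 0.1785], 'contact_force': [0.8708, 0.396, -0.0786], 'opening': 0.3235}
dpos [-0.0048 -0.0157 -0.0073] drot [-0.3525 -0.0643 -0.0413] rows>= 9.068587338662109 t 4.48 F [ 0.9  0.4 -0.1] open 0.324
```

View pics/w2.png

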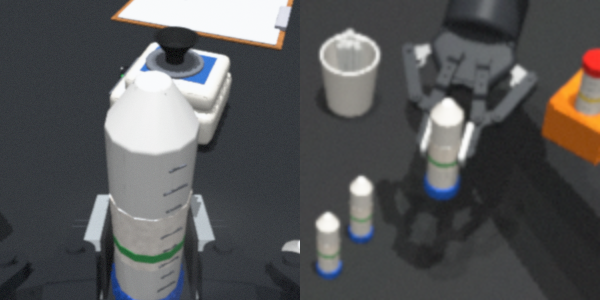

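The pick-up worked: the tube is held vertically between the pads. Next I rotate it and lay it down.

```bash
python3 go.py -90 65 1 .52 -.03 .13;python3 go.py -90 65 1 .52 -.03 .03; python3 go.py -90 65 1 .52 -.03 .0175
```

```text
dpos [-0.0025 -0.0404 -0.034 ] drot [-0.4958 -0.0634 -0.0667] rows>= 12.677624610987039 t 4.58 F [ 0.6  0.7 -2.4] open 0.325
dpos [-0.0025 -0.0404 -0.134 ] drot [-0.4958 -0.0634 -0.0667] rows>= 12.677624610987039 t 4.58 F [ 0.6  0.7 -2.4] open 0.325
dpos [-0.0025 -0.0404 -0.1465] drot [-0.4958 -0.0634 -0.0667] rows>= 12.677624610987039 t 4.58 F [ 0.6  0.7 -2.4] open 0.325
```

>>> play_rows(targets=[{"delta_pos": [0, 0, 0.0], "delta_rot": [-0.038, -0.005, -0.005], "claw": 20}, {"delta_pos": [0, 0, 0.0], "delta_rot": [-0.076, -0.01, -0.01], "claw": 20}, {"delta_pos": [0, -0.01, 0.0], "delta_rot": [-0.114, -0.015, -0.015], "claw": 20}, {"delta_pos": [0, -0.01, 0], "delta_rot": [-0.152, -0.02, -0.02], "claw": 20}, {"delta_pos": [0, -0.02, 0], "delta_rot": [-0.19, -0.025, -0.025], "claw": 20}, {"delta_pos": [0, -0.02, 0], "delta_rot": [-0.228, -0.03, -0.03], "claw": 20}, {"delta_pos": [0, -0.03, 0], "delta_rot": [-0.266, -0.035, -0.035], "claw": 20}, {"delta_pos": [0, -0.03, 0], "delta_rot": [-0.304, -0.04, -0.04], "claw": 20}, {"delta_pos": [0, -0.04, 0], "delta_rot": [-0.342, -0.045, -0.045], "claw": 20}, {"delta_pos": [0, -0.04, -0.01], "delta_rot": [-0.38, -0.05, -0.05], "claw": 20}, {"delta_pos": [0, -0.04, -0.02], "delta_rot": [-0.418, -0.055, -0.055], "claw": 20}, {"delta_pos": [0, -0.04, -0.04], "delta_rot": [-0.456, -0.06, -0.06], "claw": 20}, {"delta_pos": [0, -0.04, -0.06], "delta_rot": [-0.4958, -0.0634, -0.0667], "claw": 20}, {"delta_pos": [-0.0025, -0.04, -0.08], "delta_rot": [-0.4958, -0.0634, -0.0667], "claw": 20}, {"delta_pos": [-0.0025, -0.04, -0.105], "delta_rot": [-0.4958, -0.0634, -0.0667], "claw": 20}, {"delta_pos": [-0.0025, -0.04, -0.125], "delta_rot": [-0.4958, -0.0634, -0.0667], "claw": 20}, {"delta_pos": [-0.0025, -0.04, -0.134], "delta_rot": [-0.4958, -0.0634, -0.0667], "claw": 20}, {"delta_pos": [-0.0025, -0.04, -0.134], "delta_rot": [-0.4958, -0.0634, -0.0667], "claw": 20}])

```text
time: 6.08
eef_pos: [0.5164, -0.0225, 0.0402]
tcp_rot: [-0.377, -0.383, 0.598, -0.595]
contact_force: [-1.2, -0.4, -0.7]
opening: 0.327
```

```bash
python3 log.py; python3 go.py -90 65 1 .52 -.03 .0165; python3 - <<'E'
from h import *
a=ctrl.read_camera("side");b=ctrl.read_camera("scene");f=lambda i:cv2.resize(i,None,fx=3,fy=3,interpolation=cv2.INTER_CUBIC)
cv2.imwrite("pics/w3.png",np.hstack([f(a[210:340,325:455]),f(b[170:300,315:445])]))
E
```

```text
{'time': 6.0833, 'qpos': [-0.0558, 0.2874, 2.0744, -0.5924, 0.856, 0.3537], 'eef_pos': [0.5164, -0.0225, 0.0402], 'tcp_rot': [-0.3774, -0.3829, 0.5979, -0.5945], 'contact_force': [-1.2342, -0.3675, -0.6669], 'opening': 0.3273}
dpos [ 0.0036 -0.0007 -0.0092] drot [-0.0003 -0.0029 -0.0001] rows>= 0.23716520895886503 t 6.08 F [-1.2 -0.4 -0.7] open 0.327
```

View pics/w3.png

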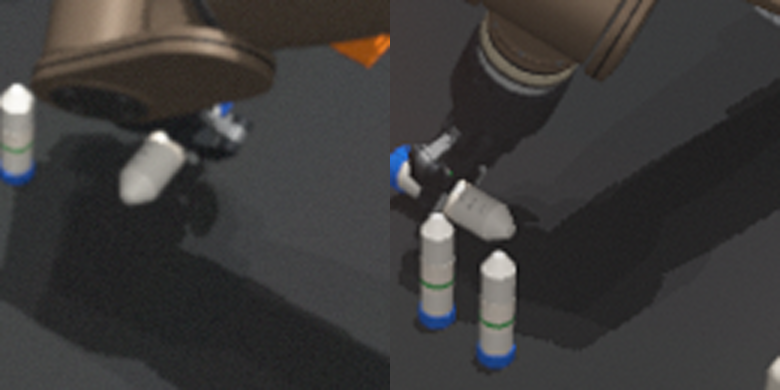

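The tube hangs about horizontal with its tip toward +y. I'll lower it gently until it touches.

>>> play_rows(targets=[{"delta_pos": [0.0, 0, -0.002], "delta_rot": [0, -0.003, 0], "claw": 20}, {"delta_pos": [0.0, 0, -0.004], "delta_rot": [0, -0.003, 0], "claw": 20}, {"delta_pos": [0.0, 0, -0.006], "delta_rot": [0, -0.003, 0], "claw": 20}, {"delta_pos": [0.0, 0, -0.007], "delta_rot": [0, -0.003, 0], "claw": 20}, {"delta_pos": [0.0, 0, -0.007], "delta_rot": [0, -0.003, 0], "claw": 20}])

```text
time: 6.6
eef_pos: [0.5196, -0.023, 0.0372]
tcp_rot: [0.382, 0.378, -0.595, 0.598]
contact_force: [0.4, -0.2, -1.2]
opening: 0.323
```

>>> play_rows(targets=[{"delta_pos": [0.0, 0, -0.001], "delta_rot": [0, 0, 0], "claw": 20}, {"delta_pos": [0.0, 0, -0.002], "delta_rot": [0, 0, 0], "claw": 20}, {"delta_pos": [0.0, 0, -0.002], "delta_rot": [0, 0, 0], "claw": 20}])

```text
time: 6.85
eef_pos: [0.5195, -0.023, 0.0351]
tcp_rot: [0.382, 0.378, -0.595, 0.598]
contact_force: [-0.2, 0.6, -0.9]
opening: 0.322
```

>>> play_rows(targets=[{"delta_pos": [0.0, 0, -0.001], "delta_rot": [0, 0, 0], "claw": 20}, {"delta_pos": [0.0, 0, -0.002], "delta_rot": [0, 0, 0], "claw": 20}, {"delta_pos": [0.0, 0, -0.003], "delta_rot": [0, 0, 0], "claw": 20}, {"delta_pos": [0.0, 0, -0.003], "delta_rot": [0, 0, 0], "claw": 20}])

```text
time: 7.18
eef_pos: [0.5197, -0.0229, 0.0325]
tcp_rot: [0.382, 0.377, -0.595, 0.598]
contact_force: [-2.1, 1.8, 2.5]
opening: 0.324
```

>>> play_rows(targets=[{"delta_pos": [0.0, 0, -0.001], "delta_rot": [0, 0, 0], "claw": 20}, {"delta_pos": [0.0, 0, -0.0015], "delta_rot": [0, 0, 0], "claw": 20}, {"delta_pos": [0.0, 0, -0.0015], "delta_rot": [0, 0, 0], "claw": 20}])

```text
time: 7.43
eef_pos: [0.5199, -0.0228, 0.0319]
tcp_rot: [0.382, 0.377, -0.595, 0.598]
contact_force: [-2.4, 3.9, 6.7]
opening: 0.324
```

>>> play_rows(targets=[{"delta_pos": [0.0, 0, 0], "delta_rot": [0, 0, 0], "claw": 32}, {"delta_pos": [0.0, 0, 0], "delta_rot": [0, 0, 0], "claw": 40}, {"delta_pos": [0.0, 0, 0], "delta_rot": [0, 0, 0], "claw": 50}, {"delta_pos": [0.0, 0, 0], "delta_rot": [0, 0, 0], "claw": 60}, {"delta_pos": [0.0, 0, 0], "delta_rot": [0, 0, 0], "claw": 60}, {"delta_pos": [0.0, 0.008, 0.02], "delta_rot": [0, 0, 0], "claw": 60}, {"delta_pos": [0.0, 0.016, 0.04], "delta_rot": [0, 0, 0], "claw": 60}, {"delta_pos": [0.0, 0.025, 0.07], "delta_rot": [0, 0, 0], "claw": 60}, {"delta_pos": [0.0, 0.025, 0.1], "delta_rot": [0, 0, 0], "claw": 60}])

```text
time: 8.18
eef_pos: [0.519, 0.0032, 0.1319]
tcp_rot: [0.381, 0.378, -0.596, 0.597]
contact_force: [0.8, -0.1, 0.1]
opening: 0.701
```

```bash
python3 log.py; python3 go.py 90 70 -1 .52 -.05 .12
```

```text
{'time': 8.1833, 'qpos': [-0.0053, 0.1347, 2.0447, -0.5198, 1.0198, 0.2854], 'eef_pos': [0.519, 0.0032, 0.1319], 'tcp_rot': [0.3812, 0.3782, -0.5955, 0.5974], 'contact_force': [0.7848, -0.1046, 0.1229], 'opening': 0.7009}
dpos [ 0.001  -0.0587  0.0032] drot [0.2502 0.0015 0.0006] rows>= 6.290626800634056 t 8.18 F [ 0.8 -0.1  0.1] open 0.701
```

>>> play_rows(targets=[{"delta_pos": [0.0, -0.01, 0.0], "delta_rot": [0.04, 0, 0], "claw": 70}, {"delta_pos": [0.0, -0.02, 0.0], "delta_rot": [0.08, 0, 0], "claw": 70}, {"delta_pos": [0.0, -0.03, 0.0], "delta_rot": [0.12, 0, 0], "claw": 70}, {"delta_pos": [0.0, -0.04, 0.0], "delta_rot": [0.16, 0.001, 0], "claw": 70}, {"delta_pos": [0.0, -0.05, 0.0], "delta_rot": [0.2, 0.001, 0], "claw": 70}, {"delta_pos": [0.001, -0.0587, 0.003], "delta_rot": [0.25, 0.0015, 0], "claw": 70}, {"delta_pos": [0.001, -0.0587, 0.003], "delta_rot": [0.25, 0.0015, 0], "claw": 70}, {"delta_pos": [0.001, -0.0587, 0.003], "delta_rot": [0.25, 0.0015, 0], "claw": 70}])

```text
time: 8.85
eef_pos: [0.5199, -0.0578, 0.1344]
tcp_rot: [0.581, 0.578, -0.407, 0.404]
contact_force: [-0.3, 0.1, 0.5]
opening: 0.82
```

```bash
python3 log.py; python3 - <<'E'
from h import *
c=cal("wrist"); im=ctrl.read_camera("wrist"); np.savez("wc4.npz",K=c[0],T=c[1])
print([proj("w",p,c).round(0) for p in ([.52,-.08,.0165],[.52,-.05,.0165],[.52,.037,.0165])])
cv2.imwrite("pics/w4.png",im)
E
```

```text
{'time': 8.85, 'qpos': [-0.4423, 0.1398, 2.017, 0.344, 1.161, -0.6022], 'eef_pos': [0.5199, -0.0578, 0.1344], 'tcp_rot': [0.5807, 0.5777, -0.4072, 0.404], 'contact_force': [-0.2969, 0.0534, 0.4865], 'opening': 0.8199}
[array([321., 343.]), array([320., 297.]), array([320., 166.])]
```

View pics/w4.png

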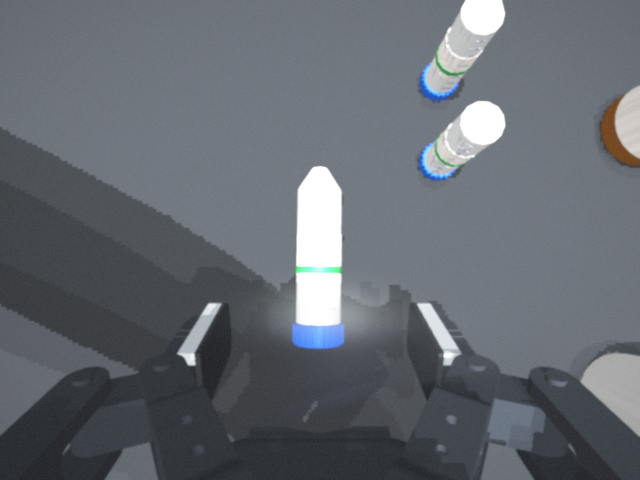

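The wrist picture shows the tube lying straight, with its tip at (320,167) and its cap end at (318,346). Both are within 3 px of the prediction. I'll regrasp it near the cap.

>>> play_rows(targets=[{"delta_pos": [0, 0, -0.03], "delta_rot": [0, 0, 0], "claw": 65}, {"delta_pos": [0, 0.001, -0.06], "delta_rot": [0, 0, 0], "claw": 65}, {"delta_pos": [0, 0.001, -0.08], "delta_rot": [0, 0, 0], "claw": 65}, {"delta_pos": [0, 0.001, -0.095], "delta_rot": [0, 0, 0], "claw": 60}, {"delta_pos": [-0.0005, 0.001, -0.101], "delta_rot": [0, 0, 0], "claw": 50}, {"delta_pos": [-0.0005, 0.001, -0.102], "delta_rot": [0, 0, 0], "claw": 40}, {"delta_pos": [-0.0005, 0.001, -0.102], "delta_rot": [0, 0, 0], "claw": 32}, {"delta_pos": [-0.0005, 0.001, -0.102], "delta_rot": [0, 0, 0], "claw": 25}, {"delta_pos": [-0.0005, 0.001, -0.102], "delta_rot": [0, 0, 0], "claw": 20}, {"delta_pos": [-0.0005, 0.001, -0.102], "delta_rot": [0, 0, 0], "claw": 20}, {"delta_pos": [-0.0005, 0.001, -0.102], "delta_rot": [0, 0, 0], "claw": 20}], newtons=80)

```text
time: 9.82
eef_pos: [0.52, -0.0559, 0.0334]
tcp_rot: [0.58, 0.577, -0.407, 0.405]
contact_force: [-0.1, 0.7, 1.8]
opening: 0.312
```

```bash
python3 log.py; python3 go.py -90 20 1 .52 .1 .25
```

```text
{'time': 9.8167, 'qpos': [-0.4385, 0.3093, 2.0433, 0.3825, 0.9749, -0.6799], 'eef_pos': [0.52, -0.0559, 0.0334], 'tcp_rot': [0.5803, 0.5774, -0.407, 0.4053], 'contact_force': [-0.068, 0.681, 1.7873], 'opening': 0.3117}
dpos [-0.      0.171   0.2221] drot [-0.4994  0.0013  0.0011] rows>= 12.555025623552522 t 9.82 F [-0.1  0.7  1.8] open 0.312
```

>>> play_rows(targets=[{"delta_pos": [0, 0, 0.015], "delta_rot": [0, 0, 0], "claw": 20}, {"delta_pos": [0, 0, 0.045], "delta_rot": [0, 0, 0], "claw": 20}, {"delta_pos": [0, 0, 0.08], "delta_rot": [-0.035, 0, 0], "claw": 20}, {"delta_pos": [0, 0, 0.11], "delta_rot": [-0.07, 0, 0], "claw": 20}, {"delta_pos": [0, 0.01, 0.14], "delta_rot": [-0.11, 0, 0], "claw": 20}, {"delta_pos": [0, 0.02, 0.17], "delta_rot": [-0.148, 0, 0], "claw": 20}, {"delta_pos": [0, 0.04, 0.2], "delta_rot": [-0.187, 0, 0], "claw": 20}, {"delta_pos": [0, 0.06, 0.22], "delta_rot": [-0.226, 0, 0], "claw": 20}, {"delta_pos": [0, 0.08, 0.222], "delta_rot": [-0.265, 0, 0], "claw": 20}, {"delta_pos": [0, 0.1, 0.222], "delta_rot": [-0.304, 0, 0], "claw": 20}, {"delta_pos": [0, 0.12, 0.222], "delta_rot": [-0.343, 0, 0], "claw": 20}, {"delta_pos": [0, 0.14, 0.222], "delta_rot": [-0.382, 0, 0], "claw": 20}, {"delta_pos": [0, 0.155, 0.222], "delta_rot": [-0.421, 0, 0], "claw": 20}, {"delta_pos": [0, 0.165, 0.222], "delta_rot": [-0.46, 0.001, 0.001], "claw": 20}, {"delta_pos": [0, 0.171, 0.222], "delta_rot": [-0.499, 0.001, 0.001], "claw": 20}, {"delta_pos": [0, 0.171, 0.222], "delta_rot": [-0.499, 0.001, 0.001], "claw": 20}, {"delta_pos": [0, 0.171, 0.222], "delta_rot": [-0.499, 0.001, 0.001], "claw": 20}])

```text
time: 11.23
eef_pos: [0.5195, 0.1155, 0.2535]
tcp_rot: [0.123, 0.125, -0.696, 0.697]
contact_force: [0.9, -0.5, -0.6]
opening: 0.315
```

```bash
python3 log.py; python3 go.py -120 20 1 .472 .323 .25; python3 - <<'E'
from h import *
a=ctrl.read_camera("side");b=ctrl.read_camera("scene");w=ctrl.read_camera("wrist")
c=cal("wrist");np.savez("wc5.npz",K=c[0],T=c[1])
cv2.imwrite("pics/w5s.png",a);cv2.imwrite("pics/w5c.png",b);cv2.imwrite("pics/w5w.png",w)
f=lambda i:cv2.resize(i,None,fx=2.5,fy=2.5,interpolation=cv2.INTER_CUBIC)
p=proj("side",[.52,.1,.2]).astype(int);q=proj("scene",[.52,.1,.2]).astype(int);print(p,q)
g=lambda i,p:f(i[max(p[1]-60,0):p[1]+60,p[0]-52:p[0]+52])
cv2.imwrite("pics/w5.png",np.hstack([g(a,p),g(b,q),cv2.resize(w[:,160:480],(200,300))]))
E
```

```text
{'time': 11.2333, 'qpos': [0.3953, 0.3149, 1.8354, -1.0595, 1.6845, 0.6771], 'eef_pos': [0.5195, 0.1155, 0.2535], 'tcp_rot': [0.1226, 0.1249, -0.6958, 0.6966], 'contact_force': [0.9098, -0.5316, -0.5926], 'opening': 0.3146}
dpos [-0.04    0.2205  0.002 ] drot [-0.0011 -0.0007 -0.1672] rows>= 5.373702940137321 t 11.23 F [ 0.9 -0.5 -0.6] open 0.315
[351 239] [381 189]
```

View pics/w5.png

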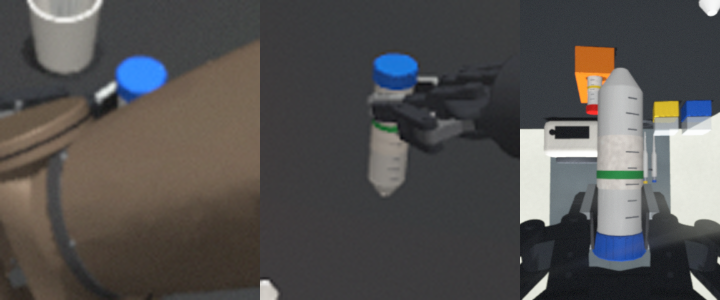

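```bash
python3 - <<'E'
from kin import *
s=ctrl.get_state();M=R.from_quat(s["tcp_rot"]).as_matrix();c=s["eef_pos"]+.0158*M[:,0]
print("c",c)
tl=R.from_euler
for ang in (-4,-2,0,2,4):
    t=R.from_rotvec(np.deg2rad(ang)*np.array([1,0,0])).apply([0,0,-1])
    print(ang,proj("scene",c-.03*t),proj("scene",c+.087*t))
im=cv2.imread("pics/w5c.png")
hsv=cv2.cvtColor(im,cv2.COLOR_BGR2HSV)
m=cv2.inRange(hsv,(105,150,60),(125,255,255));m[:, :340]=0;m[:,420:]=0;m[:140]=0;m[175:]=0
ys,xs=np.nonzero(m);print("blue",xs.min(),xs.max(),ys.min(),ys.max(),xs.mean(),ys.mean())
g=cv2.cvtColor(im,cv2.COLOR_BGR2GRAY)
for y in range(184,212,3):
    r=np.nonzero(g[y,360:400]>90)[0]+360; print(y,(r.min(),r.max()) if len(r) else None)
E
```

```text
c [0.5205 0.0996 0.2512]
-4 [384.8203 153.6551] [378.2602 203.7752]
-2 [384.3916 153.4381] [379.4214 204.4324]
0 [383.9616 153.2382] [380.5899 205.0479]
2 [383.5309 153.0557] [381.7645 205.6207]
4 [383.1001 152.8907] [382.944  206.1501]
blue 374 391 150 164 382.5990990990991 157.09459459459458
184 (np.int64(373), np.int64(384))
187 (np.int64(373), np.int64(387))
190 (np.int64(373), np.int64(387))
193 (np.int64(373), np.int64(387))
196 (np.int64(373), np.int64(386))
199 (np.int64(372), np.int64(386))
202 (np.int64(374), np.int64(385))
205 (np.int64(376), np.int64(381))
208 None
211 None
```

```bash
python3 - <<'E'
from kin import *
z=np.load("wc1.npz");c1=(z["K"],z["T"])
im=cv2.imread("pics/w1.png");cv=im[40:100,310:380]
g=cv2.cvtColor(cv,cv2.COLOR_BGR2GRAY)
f=lambda p:np.r_[proj("scene",p)-(487,266.7),proj("side",p)-(302.7,374),proj("w",p,c1)-(343.7,60.5)]
r=least_squares(f,[.47,.32,.11]);print(r.x,r.fun)
for y in (54,56,58,60,62,64,66): 
    x=np.nonzero(cv2.cvtColor(im,cv2.COLOR_BGR2GRAY)[y,310:380]<40)[0]+310; print(y,x.min(),x.max())
E
python3 go.py -120 20 1 .472 .323 .24
```

```text
[0.4736 0.3222 0.1035] [-1.8092  0.9062 -0.7906  0.6875 -0.9787 -0.764 ]
dpos [-0.041   0.2216 -0.0112] drot [-0.001   0.0013 -0.1664] rows>= 5.411593184949186 t 11.38 F [-0.2  0.1 -1.4] open 0.311Traceback (most recent call last):
  File "<stdin>", line 8, in <module>
    return umr_minimum(a, axis, None, out, keepdims, initial, where)
ValueError: zero-size array to reduction operation minimum which has no identity
```

>>> play_rows(targets=[{"delta_pos": [-0.01, 0.035, 0], "delta_rot": [0, 0, -0.03], "claw": 20}, {"delta_pos": [-0.02, 0.07, 0], "delta_rot": [0, 0, -0.06], "claw": 20}, {"delta_pos": [-0.025, 0.105, 0], "delta_rot": [0, 0, -0.09], "claw": 20}, {"delta_pos": [-0.03, 0.14, -0.005], "delta_rot": [0, 0, -0.12], "claw": 20}, {"delta_pos": [-0.035, 0.175, -0.01], "delta_rot": [-0.001, 0.001, -0.15], "claw": 20}, {"delta_pos": [-0.04, 0.205, -0.015], "delta_rot": [-0.001, 0.001, -0.166], "claw": 20}, {"delta_pos": [-0.04, 0.2216, -0.0212], "delta_rot": [-0.001, 0.001, -0.166], "claw": 20}, {"delta_pos": [-0.04, 0.2216, -0.0212], "delta_rot": [-0.001, 0.001, -0.166], "claw": 20}, {"delta_pos": [-0.04, 0.2216, -0.0212], "delta_rot": [-0.001, 0.001, -0.166], "claw": 20}])

```text
time: 12.13
eef_pos: [0.4812, 0.3358, 0.2363]
tcp_rot: [-0.152, -0.087, 0.852, -0.493]
contact_force: [-0.5, 0.6, -0.9]
opening: 0.312
```

```bash
python3 log.py; python3 go.py -120 20 1 .473 .323 .2; python3 - <<'E'
from kin import *
s=ctrl.get_state();M=R.from_quat(s["tcp_rot"]).as_matrix();c=s["eef_pos"]+.016*M[:,0];tip=c-[0,0,.087]
print("c",c,"tip px",proj("scene",tip),proj("side",tip))
a=ctrl.read_camera("side");b=ctrl.read_camera("scene")
cv2.imwrite("pics/w6s.png",a);cv2.imwrite("pics/w6c.png",b)
f=lambda i,x,y:cv2.resize(i[y:y+100,x:x+100],None,fx=4,fy=4,interpolation=cv2.INTER_CUBIC)
cv2.imwrite("pics/w6.png",np.hstack([f(b,437,210),f(a,253,310)]))
E
```

```text
{'time': 12.1333, 'qpos': [0.5948, 0.6653, 1.3707, -0.5407, 2.2136, 1.0606], 'eef_pos': [0.4812, 0.3358, 0.2363], 'tcp_rot': [-0.1518, -0.0868, 0.8523, -0.493], 'contact_force': [-0.4985, 0.5687, -0.891], 'opening': 0.3119}
dpos [-0.0006  0.0003 -0.0308] drot [-0.0004  0.0009 -0.0004] rows>= 0.7396120617907225 t 12.13 F [-0.5  0.6 -0.9] open 0.312
c [0.4737 0.3227 0.2308] tip px [488.8164 250.9923] [300.9131 363.136 ]
```

View pics/w6.png

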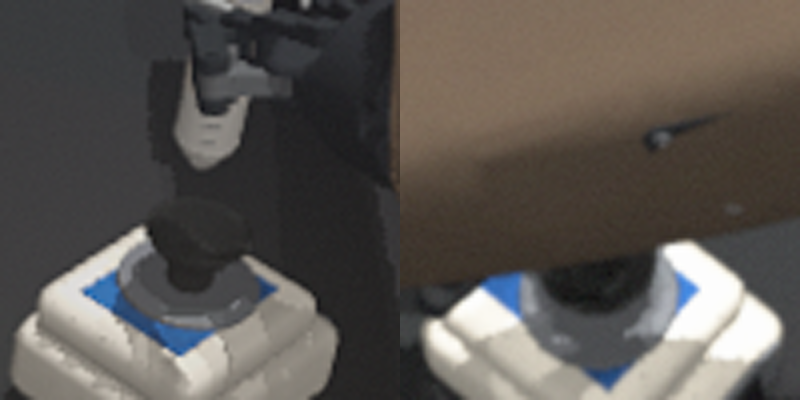

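```bash
python3 - <<'E'
from h import *
for p in ([.4737,.3227,.107],[.4737,.3227,.113],[.471,.325,.107]): print(p,proj("scene",p),proj("side",p))
E
```

```text
[0.4737, 0.3227, 0.107] [485.6738 266.3025] [301.6352 373.8825]
[0.4737, 0.3227, 0.113] [486.1739 263.8459] [301.5201 372.1712]
[0.471, 0.325, 0.107] [487.5055 266.1883] [302.1639 375.79  ]
```

The scene picture shows the tip at (488.5,252.5), as predicted, and the cup rim centred at about (487,266.6). I'll shift by about 1 mm and descend.

>>> play_rows(targets=[{"delta_pos": [-0.0012, 0.001, -0.015], "delta_rot": [0, 0, 0], "claw": 20}, {"delta_pos": [-0.0012, 0.001, -0.03], "delta_rot": [0, 0, 0], "claw": 20}, {"delta_pos": [-0.0012, 0.001, -0.038], "delta_rot": [0, 0, 0], "claw": 20}, {"delta_pos": [-0.0012, 0.001, -0.042], "delta_rot": [0, 0, 0], "claw": 20}, {"delta_pos": [-0.0012, 0.001, -0.042], "delta_rot": [0, 0, 0], "claw": 20}, {"delta_pos": [-0.0012, 0.001, -0.042], "delta_rot": [0, 0, 0], "claw": 20}])

```text
time: 12.73
eef_pos: [0.4798, 0.3357, 0.1942]
tcp_rot: [-0.151, -0.086, 0.853, -0.492]
contact_force: [0.2, 0.0, 0.0]
opening: 0.312
```

>>> play_rows(targets=[{"delta_pos": [0, 0, -0.0015], "delta_rot": [0, 0, 0], "claw": 20}, {"delta_pos": [0, 0, -0.003], "delta_rot": [0, 0, 0], "claw": 20}, {"delta_pos": [0, 0, -0.004], "delta_rot": [0, 0, 0], "claw": 20}, {"delta_pos": [0, 0, -0.004], "delta_rot": [0, 0, 0], "claw": 20}])

```text
time: 13.07
eef_pos: [0.4798, 0.3358, 0.1902]
tcp_rot: [-0.151, -0.086, 0.853, -0.492]
contact_force: [0.4, 0.5, -1.4]
opening: 0.309
```

>>> play_rows(targets=[{"delta_pos": [0, 0, -0.001], "delta_rot": [0, 0, 0], "claw": 20}, {"delta_pos": [0, 0, -0.002], "delta_rot": [0, 0, 0], "claw": 20}, {"delta_pos": [0, 0, -0.003], "delta_rot": [0, 0, 0], "claw": 20}, {"delta_pos": [0, 0, -0.003], "delta_rot": [0, 0, 0], "claw": 20}])

```text
time: 13.4
eef_pos: [0.4797, 0.3358, 0.1871]
tcp_rot: [-0.151, -0.086, 0.853, -0.492]
contact_force: [0.2, 0.5, -0.8]
opening: 0.314
```

>>> play_rows(targets=[{"delta_pos": [0, 0, -0.001], "delta_rot": [0, 0, 0], "claw": 20}, {"delta_pos": [0, 0, -0.002], "delta_rot": [0, 0, 0], "claw": 20}, {"delta_pos": [0, 0, -0.002], "delta_rot": [0, 0, 0], "claw": 20}])

```text
time: 13.65
eef_pos: [0.4799, 0.336, 0.1856]
tcp_rot: [-0.151, -0.086, 0.853, -0.492]
contact_force: [0.9, 1.7, 1.3]
opening: 0.312
```

>>> play_rows(targets=[{"delta_pos": [0, 0, -0.001], "delta_rot": [0, 0, 0], "claw": 20}, {"delta_pos": [0, 0, -0.002], "delta_rot": [0, 0, 0], "claw": 20}, {"delta_pos": [0, 0, -0.002], "delta_rot": [0, 0, 0], "claw": 20}])

```text
time: 13.9
eef_pos: [0.4799, 0.336, 0.184]
tcp_rot: [-0.151, -0.086, 0.853, -0.492]
contact_force: [-0.2, 1.3, 2.7]
opening: 0.314
```

>>> play_rows(targets=[{"delta_pos": [0, 0, -0.001], "delta_rot": [0, 0, 0], "claw": 20}, {"delta_pos": [0, 0, -0.002], "delta_rot": [0, 0, 0], "claw": 20}, {"delta_pos": [0, 0, -0.002], "delta_rot": [0, 0, 0], "claw": 20}])

```text
time: 14.15
eef_pos: [0.4799, 0.3361, 0.1824]
tcp_rot: [-0.151, -0.086, 0.853, -0.492]
contact_force: [-0.2, 0.6, 4.5]
opening: 0.312
```

>>> play_rows(targets=[{"delta_pos": [0, 0, -0.001], "delta_rot": [0, 0, 0], "claw": 20}, {"delta_pos": [0, 0, -0.002], "delta_rot": [0, 0, 0], "claw": 20}, {"delta_pos": [0, 0, -0.002], "delta_rot": [0, 0, 0], "claw": 20}])

```text
time: 14.4
eef_pos: [0.4799, 0.3361, 0.1807]
tcp_rot: [-0.151, -0.085, 0.853, -0.492]
contact_force: [0.0, 0.8, 5.7]
opening: 0.316
```

>>> play_rows(targets=[{"delta_pos": [0, 0, -0.001], "delta_rot": [0, 0, 0], "claw": 20}, {"delta_pos": [0, 0, -0.002], "delta_rot": [0, 0, 0], "claw": 20}, {"delta_pos": [0, 0, -0.002], "delta_rot": [0, 0, 0], "claw": 20}])

```text
time: 14.65
eef_pos: [0.4799, 0.3362, 0.1795]
tcp_rot: [-0.15, -0.085, 0.853, -0.492]
contact_force: [0.2, 1.5, 6.6]
opening: 0.31
```

>>> play_rows(targets=[{"delta_pos": [0, 0, -0.001], "delta_rot": [0, 0, 0], "claw": 20}, {"delta_pos": [0, 0, -0.002], "delta_rot": [0, 0, 0], "claw": 20}, {"delta_pos": [0, 0, -0.002], "delta_rot": [0, 0, 0], "claw": 20}])

```text
time: 14.9
eef_pos: [0.4799, 0.3363, 0.1787]
tcp_rot: [-0.15, -0.084, 0.853, -0.492]
contact_force: [-0.6, 2.1, 6.6]
opening: 0.313
```

>>> play_rows(targets=[{"delta_pos": [0, 0, -0.002], "delta_rot": [0, 0, 0], "claw": 20}, {"delta_pos": [0, 0, -0.003], "delta_rot": [0, 0, 0], "claw": 20}, {"delta_pos": [0, 0, -0.003], "delta_rot": [0, 0, 0], "claw": 20}])

```text
time: 15.15
eef_pos: [0.48, 0.3365, 0.1775]
tcp_rot: [-0.149, -0.083, 0.854, -0.492]
contact_force: [-0.4, 1.5, 8.4]
opening: 0.317
```

>>> play_rows(targets=[{"delta_pos": [0, 0, -0.002], "delta_rot": [0, 0, 0], "claw": 20}, {"delta_pos": [0, 0, -0.003], "delta_rot": [0, 0, 0], "claw": 20}, {"delta_pos": [0, 0, -0.003], "delta_rot": [0, 0, 0], "claw": 20}])

```text
time: 15.4
eef_pos: [0.4801, 0.3369, 0.1773]
tcp_rot: [-0.149, -0.081, 0.854, -0.492]
contact_force: [-0.6, 1.5, 10.7]
opening: 0.312
```

```bash
python3 log.py; python3 - <<'E'
from kin import *
b=ctrl.read_camera("scene"); cv2.imwrite("pics/w7c.png",b)
f=lambda i,x,y:cv2.resize(i[y:y+100,x:x+100],None,fx=4,fy=4,interpolation=cv2.INTER_CUBIC)
cv2.imwrite("pics/w7.png",np.hstack([f(b,437,210),f(cv2.imread("pics/scene0.png"),437,210)]))
s=ctrl.get_state();print(s["wrist_torque"],s["contact_force"],s["eef_pos"])
E
```

```text
{'time': 15.4, 'qpos': [0.5964, 0.7395, 1.3782, -0.5131, 2.1549, 1.1176], 'eef_pos': [0.4801, 0.3369, 0.1773], 'tcp_rot': [-0.1487, -0.0813, 0.8542, -0.4916], 'contact_force': [-0.6087, 1.4519, 10.6559], 'opening': 0.3122}
[-0.8812  0.6853 -0.1887] [-0.9902  1.7044 11.5894] [0.4801 0.3369 0.1774]
```

View pics/w7.png

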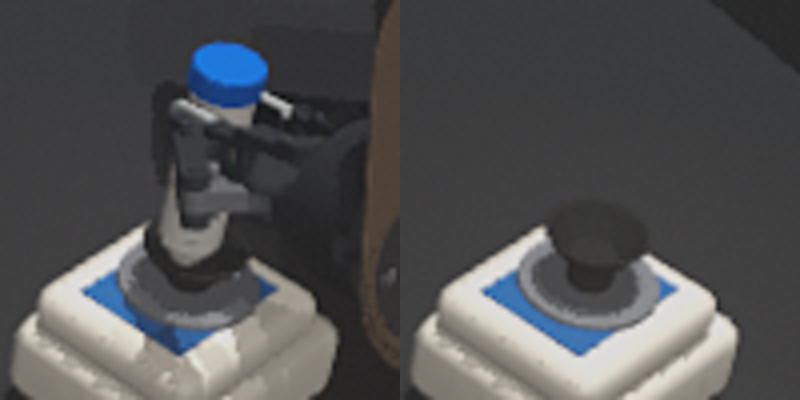

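The cup is visibly pushed down and the tube is seated upright in it. Travel has stalled at 0.1773 while the force rose past 11 N, so the stem is at its stop. I'll press slightly more and hold.

>>> play_rows(targets=[{"delta_pos": [0, 0, -0.004], "delta_rot": [0, 0, 0], "claw": 20}, {"delta_pos": [0, 0, -0.0045], "delta_rot": [0, 0, 0], "claw": 20}, {"delta_pos": [0, 0, -0.005], "delta_rot": [0, 0, 0], "claw": 20}, {"delta_pos": [0, 0, -0.005], "delta_rot": [0, 0, 0], "claw": 20}])

```text
time: 15.78
eef_pos: [0.4802, 0.3374, 0.1771]
tcp_rot: [-0.148, -0.079, 0.855, -0.491]
contact_force: [-1.7, 2.1, 15.3]
opening: 0.31
```

>>> play_rows(targets=[{"delta_pos": [0, 0, -0.005], "delta_rot": [0, 0, 0], "claw": 20}, {"delta_pos": [0, 0, -0.005], "delta_rot": [0, 0, 0], "claw": 20}, {"delta_pos": [0, 0, -0.005], "delta_rot": [0, 0, 0], "claw": 20}, {"delta_pos": [0, 0, -0.005], "delta_rot": [0, 0, 0], "claw": 20}, {"delta_pos": [0, 0, -0.005], "delta_rot": [0, 0, 0], "claw": 20}, {"delta_pos": [0, 0, -0.005], "delta_rot": [0, 0, 0], "claw": 20}])

```text
time: 16.28
eef_pos: [0.4803, 0.3379, 0.177]
tcp_rot: [-0.146, -0.076, 0.856, -0.49]
contact_force: [-0.4, 1.8, 15.2]
opening: 0.314
```

>>> play_rows(targets=[{"delta_pos": [0, 0, -0.005], "delta_rot": [0, 0, 0], "claw": 20}, {"delta_pos": [0, 0, -0.005], "delta_rot": [0, 0, 0], "claw": 20}, {"delta_pos": [0, 0, -0.005], "delta_rot": [0, 0, 0], "claw": 20}, {"delta_pos": [0, 0, -0.005], "delta_rot": [0, 0, 0], "claw": 20}, {"delta_pos": [0, 0, -0.005], "delta_rot": [0, 0, 0], "claw": 20}, {"delta_pos": [0, 0, -0.005], "delta_rot": [0, 0, 0], "claw": 20}, {"delta_pos": [0, 0, -0.005], "delta_rot": [0, 0, 0], "claw": 20}, {"delta_pos": [0, 0, -0.005], "delta_rot": [0, 0, 0], "claw": 20}, {"delta_pos": [0, 0, -0.005], "delta_rot": [0, 0, 0], "claw": 20}, {"delta_pos": [0, 0, -0.005], "delta_rot": [0, 0, 0], "claw": 20}, {"delta_pos": [0, 0, -0.005], "delta_rot": [0, 0, 0], "claw": 20}, {"delta_pos": [0, 0, -0.005], "delta_rot": [0, 0, 0], "claw": 20}, {"delta_pos": [0, 0, -0.005], "delta_rot": [0, 0, 0], "claw": 20}, {"delta_pos": [0, 0, -0.005], "delta_rot": [0, 0, 0], "claw": 20}, {"delta_pos": [0, 0, -0.005], "delta_rot": [0, 0, 0], "claw": 20}, {"delta_pos": [0, 0, -0.005], "delta_rot": [0, 0, 0], "claw": 20}, {"delta_pos": [0, 0, -0.005], "delta_rot": [0, 0, 0], "claw": 20}, {"delta_pos": [0, 0, -0.005], "delta_rot": [0, 0, 0], "claw": 20}, {"delta_pos": [0, 0, -0.005], "delta_rot": [0, 0, 0], "claw": 20}, {"delta_pos": [0, 0, -0.005], "delta_rot": [0, 0, 0], "claw": 20}])

```text
time: 17.95
eef_pos: [0.4804, 0.3385, 0.1769]
tcp_rot: [-0.145, -0.074, 0.857, -0.49]
contact_force: [-0.4, 2.9, 14.9]
opening: 0.31
```

>>> play_rows(targets=[{"delta_pos": [0, 0, -0.005], "delta_rot": [0, 0, 0], "claw": 20}, {"delta_pos": [0, 0, -0.005], "delta_rot": [0, 0, 0], "claw": 20}, {"delta_pos": [0, 0, -0.005], "delta_rot": [0, 0, 0], "claw": 20}, {"delta_pos": [0, 0, -0.005], "delta_rot": [0, 0, 0], "claw": 20}, {"delta_pos": [0, 0, -0.005], "delta_rot": [0, 0, 0], "claw": 20}, {"delta_pos": [0, 0, -0.005], "delta_rot": [0, 0, 0], "claw": 20}, {"delta_pos": [0, 0, -0.005], "delta_rot": [0, 0, 0], "claw": 20}, {"delta_pos": [0, 0, -0.005], "delta_rot": [0, 0, 0], "claw": 20}, {"delta_pos": [0, 0, -0.005], "delta_rot": [0, 0, 0], "claw": 20}, {"delta_pos": [0, 0, -0.005], "delta_rot": [0, 0, 0], "claw": 20}, {"delta_pos": [0, 0, -0.005], "delta_rot": [0, 0, 0], "claw": 20}, {"delta_pos": [0, 0, -0.005], "delta_rot": [0, 0, 0], "claw": 20}])

```text
time: 18.95
eef_pos: [0.4805, 0.339, 0.1768]
tcp_rot: [-0.144, -0.071, 0.857, -0.489]
contact_force: [-1.3, 1.4, 15.2]
opening: 0.314
```

>>> play_rows(targets=[{"delta_pos": [0, 0, 0.002], "delta_rot": [0, 0, 0], "claw": 20}, {"delta_pos": [0, 0, 0.006], "delta_rot": [0, 0, 0], "claw": 20}, {"delta_pos": [0, 0, 0.012], "delta_rot": [0, 0, 0], "claw": 20}, {"delta_pos": [0, 0, 0.03], "delta_rot": [0, 0, 0], "claw": 20}, {"delta_pos": [0, 0, 0.06], "delta_rot": [0, 0, 0], "claw": 20}, {"delta_pos": [0, 0, 0.09], "delta_rot": [0, 0, 0], "claw": 20}, {"delta_pos": [0, 0, 0.1], "delta_rot": [0, 0, 0], "claw": 20}, {"delta_pos": [0, 0, 0.1], "delta_rot": [0, 0, 0], "claw": 20}])

```text
time: 19.62
eef_pos: [0.4813, 0.3395, 0.2802]
tcp_rot: [-0.148, -0.071, 0.857, -0.489]
contact_force: [-0.4, -0.0, -1.1]
opening: 0.316
```

```bash
python3 log.py; python3 - <<'E'
from h import *
from kin import *
for h,a,b in (("h3",(254,160.7),(479.3,166.7)),("h2",(265.7,168.3),(468,178.3))):
    print(h,ray("scene",a,.052),ray("side",b,.052))
# orange ellipse centre from rack outline: corners of top
E
python3 go.py -150 20 1 .50 0 .25; python3 go.py -170 20 1 .458 -.327 .22
```

```text
{'time': 19.6167, 'qpos': [0.5977, 0.6344, 1.3413, -0.5703, 2.2897, 1.0421], 'eef_pos': [0.4813, 0.3395, 0.2802], 'tcp_rot': [-0.1476, -0.0714, 0.8567, -0.4891], 'contact_force': [-0.3654, -0.0222, -1.1208], 'opening': 0.3161}
h3 [ 0.4587 -0.3702  0.052 ] [ 0.4516 -0.3772  0.052 ]
h2 [ 0.4631 -0.3197  0.052 ] [ 0.4572 -0.3247  0.052 ]
dpos [ 0.0317 -0.3319 -0.0248] drot [ 0.0096  0.0003 -0.1623] rows>= 8.018673312839201 t 19.62 F [-0.4 -0.  -1.1] open 0.316
dpos [-0.0085 -0.6639 -0.0548] drot [ 0.0097 -0.0014 -0.2734] rows>= 15.975222138179209 t 19.62 F [-0.4 -0.  -1.1] open 0.316
```

>>> play_rows(targets=[{"delta_pos": [0.005, -0.04, 0], "delta_rot": [0.001, 0, -0.02], "claw": 20}, {"delta_pos": [0.01, -0.08, 0], "delta_rot": [0.002, 0, -0.04], "claw": 20}, {"delta_pos": [0.015, -0.12, 0], "delta_rot": [0.003, 0, -0.06], "claw": 20}, {"delta_pos": [0.02, -0.16, 0], "delta_rot": [0.004, 0, -0.08], "claw": 20}, {"delta_pos": [0.025, -0.2, 0], "delta_rot": [0.005, 0, -0.1], "claw": 20}, {"delta_pos": [0.03, -0.24, 0], "delta_rot": [0.006, 0, -0.12], "claw": 20}, {"delta_pos": [0.03, -0.28, 0], "delta_rot": [0.007, 0, -0.14], "claw": 20}, {"delta_pos": [0.03, -0.32, 0], "delta_rot": [0.008, 0, -0.16], "claw": 20}, {"delta_pos": [0.03, -0.36, 0], "delta_rot": [0.009, 0, -0.18], "claw": 20}, {"delta_pos": [0.025, -0.4, 0], "delta_rot": [0.01, 0, -0.2], "claw": 20}, {"delta_pos": [0.02, -0.44, 0], "delta_rot": [0.01, -0.001, -0.22], "claw": 20}, {"delta_pos": [0.015, -0.48, 0], "delta_rot": [0.01, -0.001, -0.24], "claw": 20}, {"delta_pos": [0.01, -0.52, 0], "delta_rot": [0.01, -0.001, -0.255], "claw": 20}, {"delta_pos": [0.005, -0.56, -0.01], "delta_rot": [0.01, -0.001, -0.273], "claw": 20}, {"delta_pos": [0, -0.6, -0.02], "delta_rot": [0.01, -0.001, -0.273], "claw": 20}, {"delta_pos": [-0.005, -0.635, -0.04], "delta_rot": [0.01, -0.001, -0.273], "claw": 20}, {"delta_pos": [-0.0075, -0.662, -0.055], "delta_rot": [0.01, -0.001, -0.273], "claw": 20}, {"delta_pos": [-0.0075, -0.662, -0.055], "delta_rot": [0.01, -0.001, -0.273], "claw": 20}, {"delta_pos": [-0.0075, -0.662, -0.055], "delta_rot": [0.01, -0.001, -0.273], "claw": 20}])

```text
time: 21.2
eef_pos: [0.472, -0.3232, 0.2216]
tcp_rot: [-0.171, -0.018, 0.982, -0.085]
contact_force: [0.4, 0.9, -1.2]
opening: 0.312
```

```bash
python3 log.py; python3 - <<'E'
from kin import *
from scipy.optimize import minimize
s=ctrl.get_state();M=R.from_quat(s["tcp_rot"]).as_matrix();c=s["eef_pos"]+.016*M[:,0]
a=ctrl.read_camera("side");b=ctrl.read_camera("scene")
print("c",c,"tip px",proj("scene",c-[0,0,.087]),proj("scene",c+[0,0,.03]),proj("side",c-[0,0,.087]),proj("side",c+[0,0,.03]))
f=lambda i,x,y:cv2.resize(i[y:y+100,x:x+100],None,fx=4,fy=4,interpolation=cv2.INTER_CUBIC)
cv2.imwrite("pics/w8.png",np.hstack([f(b,220,110),f(a,410,110)]))
# rack silhouette fit on the first pictures
ms={}
for n in ("scene","side"):
    h=cv2.cvtColor(cv2.imread(f"pics/{n}0.png"),cv2.COLOR_BGR2HSV)
    m=cv2.inRange(h,(8,150,60),(20,255,255)); k,l,st,_=cv2.connectedComponentsWithStats(m)
    x,y=(245,178) if n=="scene" else (440,215)
    roi=np.zeros_like(m); 
    if n=="scene": roi[140:220,225:320]=1
    else: roi[145:235,412:505]=1
    m=m*roi; p=cv2.findNonZero(m); ms[n]=cv2.convexHull(p)
def hull(n,v):
    cs=np.array([[sx*.037,sy*.107,z] for sx in(1,-1) for sy in(1,-1) for z in(0,.052)])
    P_=R.from_euler('z',v[2]).apply(cs)+[v[0],v[1],0]
    return cv2.convexHull(np.array([proj(n,p) for p in P_],np.float32))
S=8
def cost(v,names=("scene","side")):
    t=0
    for n in names:
        A=np.zeros((120*S//1,120*S),np.uint8);B=A.copy();o=np.array([215,130]) if n=="scene" else np.array([400,135])
        cv2.fillPoly(A,[((ms[n].reshape(-1,2)+0.0-o)*S).astype(np.int32)],1);cv2.fillPoly(B,[((hull(n,v).reshape(-1,2)-o)*S).astype(np.int32)],1)
        t+=(A!=B).sum()/S/S
    return t
for names in (("scene","side"),("scene",),("side",)):
    r=minimize(cost,[.461,-.299,-.11],args=(names,),method="Nelder-Mead",options=dict(initial_simplex=[[.461,-.299,-.11],[.467,-.299,-.11],[.461,-.293,-.11],[.461,-.299,-.06]]))
    v=r.x;d=np.array([-np.sin(v[2]),np.cos(v[2])]);print(names,v,r.fun,"h1",v[:2]+.026*d,"h2",v[:2]-.026*d,"h3",v[:2]-.078*d)
E
```

```text
{'time': 21.2, 'qpos': [-0.5369, 0.5972, 1.5078, -0.7512, 2.0302, 0.8903], 'eef_pos': [0.472, -0.3232, 0.2216], 'tcp_rot': [-0.1707, -0.0178, 0.9815, -0.0845], 'contact_force': [0.4491, 0.9456, -1.2391], 'opening': 0.3122}
c [ 0.4572 -0.3258  0.2161] tip px [264.0414 139.4626] [261.0609  94.9944] [475.0004 152.6966] [486.6335 109.331 ]
('scene', 'side') [ 0.4624 -0.3009 -0.1074] 211.953125 h1 [ 0.4652 -0.2751] h2 [ 0.4596 -0.3268] h3 [ 0.454  -0.3785]
('scene',) [ 0.4654 -0.2958 -0.1089] 42.390625 h1 [ 0.4682 -0.27  ] h2 [ 0.4625 -0.3217] h3 [ 0.4569 -0.3734]
('side',) [ 0.4619 -0.3016 -0.1053] 54.78125 h1 [ 0.4646 -0.2757] h2 [ 0.4592 -0.3275] h3 [ 0.4537 -0.3792]
```

View pics/w8.png

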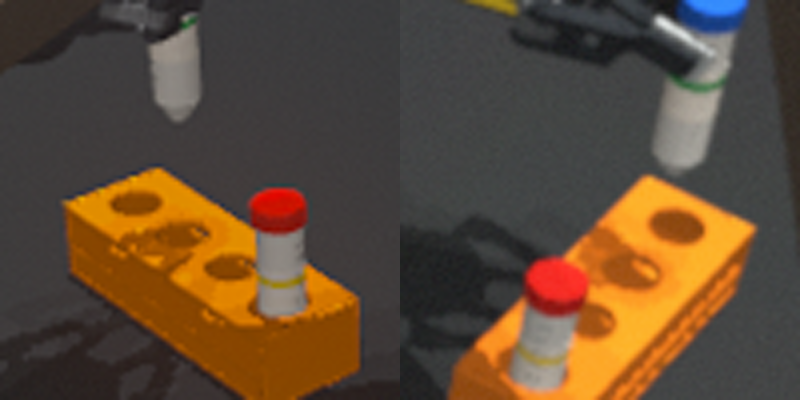

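```bash
python3 - <<'E'
from kin import *
ims={n:ctrl.read_camera(n) for n in ("scene","side")}
for n in ims: cv2.imwrite(f"pics/r_{n}.png",ims[n])
for n,(x0,x1,y0,y1) in {"scene":(254,275,118,145),"side":(465,495,128,157)}.items():
    h=cv2.cvtColor(ims[n],cv2.COLOR_BGR2HSV)[y0:y1,x0:x1]
    m=((h[...,1]<90)&(h[...,2]>(95)))
    print(n,[(y0+i,int(np.nonzero(r)[0].min()+x0),int(np.nonzero(r)[0].max()+x0)) for i,r in enumerate(m) if r.any()][::2])
# holes: dark-orange blobs in the first pictures
for n,pts in {"scene":[(254,160.7),(265.7,168.3),(277.3,176.7)],"side":[(479.3,166.7),(468,178.3)]}.items():
    im=cv2.resize(cv2.imread(f"pics/{n}0.png"),None,fx=8,fy=8,interpolation=cv2.INTER_CUBIC);v=im[...,2].astype(float)
    for p in pts:
        x,y=int(p[0]*8+4),int(p[1]*8+4);w=72;q=v[y-48:y+48,x-w:x+w]
        t=.5*(np.percentile(q,90)+np.percentile(q,5)); m=(q<t).astype(np.uint8)
        k,l,st,ce=cv2.connectedComponentsWithStats(m);i=l[48,w];c=max(cv2.findContours((l==i).astype(np.uint8),0,1)[0],key=len)
        e=cv2.fitEllipse(cv2.convexHull(c));print(n,p,((e[0][0]+x-w-3.5)/8,(e[0][1]+y-48-3.5)/8),np.array(e[1])/8,e[2],st[i])
E
```

```text
scene [(118, 263, 268), (120, 260, 268), (122, 257, 269), (124, 258, 268), (126, 258, 269), (128, 258, 269), (130, 258, 269), (132, 258, 269), (134, 258, 269), (136, 260, 267), (138, 262, 266)]
side [(128, 481, 490), (130, 475, 489), (132, 475, 489), (134, 474, 488), (136, 474, 488), (138, 474, 487), (140, 473, 487), (142, 473, 486), (144, 472, 486), (146, 472, 485), (148, 473, 484), (150, 475, 482), (155, 468, 477)]
scene (254, 160.7) (253.47053241729736, 160.45902109146118) [ 6.0615 12.9533] 87.60123443603516 [  16   23  104   48 3846]
scene (265.7, 168.3) (265.1637535095215, 168.24704027175903) [ 6.3311 13.4852] 86.78924560546875 [  15   24  108   50 3990]
scene (277.3, 176.7) (295.2457466125488, 176.6529622077942) [13.0725 48.8418] 90.19029998779297 [  18    0  126   96 6158]
side (479.3, 166.7) (478.84651947021484, 166.20365858078003) [ 8.0224 13.5596] 101.24087524414062 [  15   12  107   66 5437]
side (468, 178.3) (467.63515186309814, 177.6174349784851) [ 8.7335 13.9594] 100.4950942993164 [  13    7  109   71 4868]
```

```bash
python3 - <<'E'
from kin import *
tip=tri((264.0,139.6),(478.3,151.8),[.46,-.33,.13]);print("tip",tip)
for a,b in (((265.16,168.25),(467.64,177.62)),((253.47,160.46),(478.85,166.2))):
    print("hole",tri(a,b,[.46,-.33,.05]))
s=ctrl.get_state();M=R.from_quat(s["tcp_rot"]).as_matrix();c=s["eef_pos"]+.016*M[:,0];kt=c-[0,0,.087];print("kin tip",kt)
# fit axis: lateral line residuals in both images -> tilt (tip offset) at given grip c, allowing per-camera constant bias unknown -> only slopes
def slope(n,t):
    p=proj(n,c+.03*t*0);q=proj(n,c+.08*t);return (q-p)[0]/(q-p)[1]
def ax(v): t=np.array([v[0],v[1],-1]);return t/np.linalg.norm(t)
hs={"scene":(np.arange(122,135,2),[(257+269)/2,(258+268)/2,263.5,263.5,263.5,263.5,263.5]),"side":(np.arange(130,147,2),[482,482,481,481,480.5,480,479.5,479,478.5])}
sl={n:np.polyfit(*hs[n],1)[0] for n in hs};print(sl,{n:slope(n,ax([0,0])) for n in hs})
r=least_squares(lambda v:[slope(n,ax(v))-sl[n] for n in sl],[0,0]);print("tilt deg",np.degrees(r.x),"tip shift mm",87*r.x)
E
```

```text
tip (array([ 0.4525, -0.3334,  0.1263]), np.float64(0.7945993334783168))
hole (array([ 0.4593, -0.3278,  0.0488]), np.float64(0.5871485083597179))
hole (array([ 0.4537, -0.3801,  0.0485]), np.float64(0.6203514076033514))
kin tip [ 0.4595 -0.3241  0.1329]
{'scene': np.float64(0.044642857142855284), 'side': np.float64(-0.22499999999998907)} {'scene': np.float64(0.06734774839283458), 'side': np.float64(-0.2659790018468187)}
tilt deg [-1.0213 -3.0815] tip shift mm [-1.5508 -4.679 ]
```

>>> play_rows(targets=[{"delta_pos": [0.003, 0.0, -0.01], "delta_rot": [0.008, -0.003, 0], "claw": 20}, {"delta_pos": [0.005, 0.001, -0.025], "delta_rot": [0.0167, -0.0056, 0], "claw": 20}, {"delta_pos": [0.005, 0.001, -0.04], "delta_rot": [0.0167, -0.0056, 0], "claw": 20}, {"delta_pos": [0.005, 0.001, -0.045], "delta_rot": [0.0167, -0.0056, 0], "claw": 20}, {"delta_pos": [0.005, 0.001, -0.045], "delta_rot": [0.0167, -0.0056, 0], "claw": 20}, {"delta_pos": [0.005, 0.001, -0.045], "delta_rot": [0.0167, -0.0056, 0], "claw": 20}, {"delta_pos": [0.005, 0.001, -0.045], "delta_rot": [0.0167, -0.0056, 0], "claw": 20}])

```text
time: 21.98
eef_pos: [0.4794, -0.3205, 0.1805]
tcp_rot: [-0.184, -0.041, 0.979, -0.083]
contact_force: [0.4, -0.0, -1.0]
opening: 0.314
```

```bash
python3 log.py; cat > tipm.py <<'E'
from kin import *
s=ctrl.get_state();M=R.from_quat(s["tcp_rot"]).as_matrix();c=s["eef_pos"]+.016*M[:,0];kt=c-[0,0,.087];print("kin tip",kt)
ims={n:ctrl.read_camera(n) for n in ("scene","side")}
for n in ims:
    cv2.imwrite(f"pics/r2_{n}.png",ims[n])
    u,v=proj(n,kt).astype(int); x0,x1,y0,y1=u-14,u+18,v-30,v+8
    h=cv2.cvtColor(ims[n],cv2.COLOR_BGR2HSV)[y0:y1,x0:x1]
    m=((h[...,1]<90)&(h[...,2]>95)).astype(np.uint8);k,l,st,_=cv2.connectedComponentsWithStats(m);i=1+np.argmax(st[1:,4]);m=l==i
    print(n,"pred",proj(n,kt),proj(n,c),[(int(y0+i),int(np.nonzero(r)[0].min()+x0),int(np.nonzero(r)[0].max()+x0)) for i,r in enumerate(m) if r.any()][::2])
E
python3 tipm.py
```

```text
{'time': 21.9833, 'qpos': [-0.5333, 0.6507, 1.4983, -0.7048, 1.9823, 0.8951], 'eef_pos': [0.4794, -0.3205, 0.1805], 'tcp_rot': [-0.1836, -0.0409, 0.9787, -0.0828], 'contact_force': [0.4333, -0.0045, -1.0271], 'opening': 0.3142}
kin tip [ 0.4647 -0.3229  0.0877]
scene pred [263.5366 155.7179] [261.3578 124.0501] [(134, 265, 268), (136, 260, 268), (138, 257, 268), (140, 257, 268), (142, 258, 269), (144, 258, 269), (146, 258, 269), (148, 258, 269), (150, 259, 269), (152, 260, 269), (154, 261, 267), (156, 263, 267)]
side pred [467.7129 166.0934] [475.5654 136.066 ] [(136, 474, 484), (138, 477, 484), (140, 477, 483), (142, 476, 483), (144, 468, 482), (146, 468, 482), (148, 467, 481), (150, 467, 481), (152, 467, 480), (154, 466, 479), (156, 466, 479), (158, 465, 477), (160, 464, 476), (162, 466, 476), (164, 467, 475), (166, 469, 470)]
```

```bash
python3 - <<'E'
from kin import *
s=ctrl.get_state();M=R.from_quat(s["tcp_rot"]).as_matrix();c=s["eef_pos"]+.016*M[:,0]
S={}
for n in ("scene","side"):
    im=cv2.resize(cv2.imread(f"pics/r2_{n}.png"),None,fx=4,fy=4,interpolation=cv2.INTER_CUBIC);h=cv2.cvtColor(im,cv2.COLOR_BGR2HSV)
    u,v=(proj(n,c+[0,0,.023])*4).astype(int)
    m=cv2.inRange(h,(100,140,60),(130,255,255));r=np.zeros_like(m);r[max(v-60,0):v+60,u-70:u+70]=1;m*=r
    k,l,st,ce=cv2.connectedComponentsWithStats(m);i=1+np.argmax(st[1:,4]);print(n,"cap bbox/4",st[i][:4]/4,"pred capmid",proj(n,c+[0,0,.023]),"cen",ce[i]/4)
    x,y,w,hh,_=st[i]; print([(yy/4,np.nonzero(l[yy]==i)[0][[0,-1]]/4) for yy in range(y,y+hh,8)])
E
```

```text
scene cap bbox/4 [253.5  110.    14.25  11.25] pred capmid [260.6495 115.1082] cen [260.6971 115.3561]
[(110.0, array([260.5, 261. ])), (112.0, array([254.5, 267. ])), (114.0, array([253.5, 267.5])), (116.0, array([254. , 267.5])), (118.0, array([254.5, 267.5])), (120.0, array([256.75, 263.25]))]
side cap bbox/4 [471.75 119.25  17.5   13.75] pred capmid [477.7852 127.3131] cen [480.4512 126.0988]
[(119.25, array([477.75, 480.25])), (121.25, array([474.25, 486.25])), (123.25, array([473.25, 488.5 ])), (125.25, array([472., 489.])), (127.25, array([471.75, 488.5 ])), (129.25, array([472.25, 487.75])), (131.25, array([475., 487.]))]
```

```bash
python3 - <<'E'
from kin import *
for sb in ((-2.6,.8),(-2.6,1.2),(-2.6,.3)):
    print(tri((265.16,168.1),(467.64+sb[0],177.62+sb[1]),[.46,-.33,.05]))
f=lambda p:np.r_[proj("scene",[*p,.052])-(265.16,168.1),proj("side",[*p,.052])-(465.04,178.4)]
print(least_squares(f,[.46,-.33]).x)
s=ctrl.get_state();M=R.from_quat(s["tcp_rot"]).as_matrix();print("c now",s["eef_pos"]+.016*M[:,0],s["eef_pos"])
E
```

```text
(array([ 0.4631, -0.3215,  0.0515]), np.float64(0.13342623557267075))
(array([ 0.4628, -0.3215,  0.0509]), np.float64(0.3025225598768202))
(array([ 0.4634, -0.3216,  0.0522]), np.float64(0.07799387868269037))
[ 0.4632 -0.3211]
c now [ 0.4649 -0.323   0.1752] [ 0.4796 -0.3206  0.1811]
```

>>> play_rows(targets=[{"delta_pos": [-0.0015, 0.0015, -0.01], "delta_rot": [-0.006, -0.004, 0], "claw": 20}, {"delta_pos": [-0.0015, 0.0015, -0.025], "delta_rot": [-0.006, -0.004, 0], "claw": 20}, {"delta_pos": [-0.0015, 0.0015, -0.035], "delta_rot": [-0.006, -0.004, 0], "claw": 20}, {"delta_pos": [-0.0015, 0.0015, -0.041], "delta_rot": [-0.006, -0.004, 0], "claw": 20}, {"delta_pos": [-0.0015, 0.0015, -0.045], "delta_rot": [-0.006, -0.004, 0], "claw": 20}, {"delta_pos": [-0.0015, 0.0015, -0.045], "delta_rot": [-0.006, -0.004, 0], "claw": 20}])

```text
time: 22.58
eef_pos: [0.4776, -0.3189, 0.1346]
tcp_rot: [-0.188, -0.032, 0.978, -0.085]
contact_force: [-0.0, -0.4, -1.2]
opening: 0.311
```

>>> play_rows(targets=[{"delta_pos": [0, 0, -0.002], "delta_rot": [0, 0, 0], "claw": 20}, {"delta_pos": [0, 0, -0.004], "delta_rot": [0, 0, 0], "claw": 20}, {"delta_pos": [0, 0, -0.006], "delta_rot": [0, 0, 0], "claw": 20}, {"delta_pos": [0, 0, -0.008], "delta_rot": [0, 0, 0], "claw": 20}, {"delta_pos": [0, 0, -0.008], "delta_rot": [0, 0, 0], "claw": 20}])

```text
time: 23.0
eef_pos: [0.4775, -0.3194, 0.1267]
tcp_rot: [-0.188, -0.031, 0.978, -0.085]
contact_force: [-0.7, -1.6, -1.4]
opening: 0.31
```

```bash
python3 log.py; python3 -c "
from h import *
print(ctrl.get_state()['wrist_torque'])"
```

```text
{'time': 23.0, 'qpos': [-0.532, 0.7154, 1.5084, -0.687, 1.9144, 0.9658], 'eef_pos': [0.4775, -0.3194, 0.1267], 'tcp_rot': [-0.1883, -0.031, 0.9779, -0.085], 'contact_force': [-0.6561, -1.5722, -1.4053], 'opening': 0.3096}
[-0.1657 -0.4225  0.3222]
```

>>> play_rows(targets=[{"delta_pos": [0, 0, -0.003], "delta_rot": [0, 0, 0], "claw": 20}, {"delta_pos": [0, 0, -0.006], "delta_rot": [0, 0, 0], "claw": 20}, {"delta_pos": [0, 0, -0.009], "delta_rot": [0, 0, 0], "claw": 20}, {"delta_pos": [0, 0, -0.012], "delta_rot": [0, 0, 0], "claw": 20}, {"delta_pos": [0, 0, -0.012], "delta_rot": [0, 0, 0], "claw": 20}])

```text
time: 23.42
eef_pos: [0.4772, -0.3193, 0.1136]
tcp_rot: [-0.188, -0.031, 0.978, -0.085]
contact_force: [-0.7, -2.0, -1.9]
opening: 0.31
```

>>> play_rows(targets=[{"delta_pos": [0, 0, -0.002], "delta_rot": [0, 0, 0], "claw": 20}, {"delta_pos": [0, 0, -0.004], "delta_rot": [0, 0, 0], "claw": 20}, {"delta_pos": [0, 0, -0.006], "delta_rot": [0, 0, 0], "claw": 20}, {"delta_pos": [0, 0, -0.008], "delta_rot": [0, 0, 0], "claw": 20}, {"delta_pos": [0, 0, -0.008], "delta_rot": [0, 0, 0], "claw": 20}])

```text
time: 23.83
eef_pos: [0.4771, -0.3192, 0.105]
tcp_rot: [-0.188, -0.032, 0.978, -0.085]
contact_force: [-0.8, -0.5, -1.5]
opening: 0.312
```

>>> play_rows(targets=[{"delta_pos": [0, 0, -0.002], "delta_rot": [0, 0, 0], "claw": 20}, {"delta_pos": [0, 0, -0.004], "delta_rot": [0, 0, 0], "claw": 20}, {"delta_pos": [0, 0, -0.006], "delta_rot": [0, 0, 0], "claw": 20}, {"delta_pos": [0, 0, -0.006], "delta_rot": [0, 0, 0], "claw": 20}])

```text
time: 24.17
eef_pos: [0.4771, -0.3195, 0.0993]
tcp_rot: [-0.188, -0.031, 0.978, -0.085]
contact_force: [-0.9, -1.9, 1.7]
opening: 0.313
```

>>> play_rows(targets=[{"delta_pos": [0, 0, -0.001], "delta_rot": [0, 0, 0], "claw": 20}, {"delta_pos": [0, 0, -0.002], "delta_rot": [0, 0, 0], "claw": 20}, {"delta_pos": [0, 0, -0.003], "delta_rot": [0, 0, 0], "claw": 20}, {"delta_pos": [0, 0, -0.003], "delta_rot": [0, 0, 0], "claw": 20}])

```text
time: 24.5
eef_pos: [0.4772, -0.32, 0.0966]
tcp_rot: [-0.187, -0.031, 0.978, -0.086]
contact_force: [-1.1, -2.8, 1.6]
opening: 0.309
```

>>> play_rows(targets=[{"delta_pos": [0, 0, -0.001], "delta_rot": [0, 0, 0], "claw": 20}, {"delta_pos": [0, 0, -0.003], "delta_rot": [0, 0, 0], "claw": 20}, {"delta_pos": [0, 0, -0.003], "delta_rot": [0, 0, 0], "claw": 20}])

```text
time: 24.75
eef_pos: [0.4774, -0.3201, 0.0964]
tcp_rot: [-0.185, -0.029, 0.979, -0.085]
contact_force: [-1.2, -0.7, 9.2]
opening: 0.313
```

>>> play_rows(targets=[{"delta_pos": [0, 0, -0.002], "delta_rot": [0, 0, 0], "claw": 20}, {"delta_pos": [0, 0, -0.003], "delta_rot": [0, 0, 0], "claw": 20}, {"delta_pos": [0, 0, -0.003], "delta_rot": [0, 0, 0], "claw": 20}])

```text
time: 25.0
eef_pos: [0.4777, -0.32, 0.0963]
tcp_rot: [-0.183, -0.028, 0.979, -0.084]
contact_force: [-1.6, 0.4, 9.5]
opening: 0.308
```

Contact with the hole floor came at 0.0963, close to the 0.097 I expected. I'll release and retreat along the tool axis.

>>> play_rows(targets=[{"delta_pos": [0, 0, 0.001], "delta_rot": [0, 0, 0], "claw": 27}, {"delta_pos": [0, 0, 0.001], "delta_rot": [0, 0, 0], "claw": 32}, {"delta_pos": [0, 0, 0.001], "delta_rot": [0, 0, 0], "claw": 38}, {"delta_pos": [0, 0, 0.001], "delta_rot": [0, 0, 0], "claw": 46}, {"delta_pos": [0, 0, 0.001], "delta_rot": [0, 0, 0], "claw": 56}, {"delta_pos": [0, 0, 0.001], "delta_rot": [0, 0, 0], "claw": 60}, {"delta_pos": [0.01, 0.002, 0.005], "delta_rot": [0, 0, 0], "claw": 60}, {"delta_pos": [0.03, 0.005, 0.012], "delta_rot": [0, 0, 0], "claw": 60}, {"delta_pos": [0.06, 0.01, 0.024], "delta_rot": [0, 0, 0], "claw": 60}, {"delta_pos": [0.09, 0.016, 0.04], "delta_rot": [0, 0, 0], "claw": 60}, {"delta_pos": [0.12, 0.02, 0.06], "delta_rot": [0, 0, 0], "claw": 60}, {"delta_pos": [0.12, 0.02, 0.06], "delta_rot": [0, 0, 0], "claw": 60}])

```text
time: 26.0
eef_pos: [0.6034, -0.299, 0.1616]
tcp_rot: [-0.188, -0.026, 0.978, -0.086]
contact_force: [1.0, -0.2, 1.8]
opening: 0.702
```

```bash
python3 log.py; python3 - <<'E'
from h import *
a=ctrl.read_camera("side");b=ctrl.read_camera("scene");w=ctrl.read_camera("wrist")
f=lambda i,x,y:cv2.resize(i[y:y+100,x:x+100],None,fx=3,fy=3,interpolation=cv2.INTER_CUBIC)
top=np.hstack([f(b,225,115),f(a,410,110),np.zeros((300,200,3),np.uint8)])
bot=np.hstack([cv2.resize(b,(400,300)),cv2.resize(w,(400,300))])
cv2.imwrite("pics/w9.png",np.vstack([top,bot]))
E
```

```text
{'time': 26.0, 'qpos': [-0.4337, 0.8839, 1.1543, -0.6644, 2.1105, 0.9165], 'eef_pos': [0.6034, -0.299, 0.1616], 'tcp_rot': [-0.1876, -0.0259, 0.9781, -0.0864], 'contact_force': [0.9988, -0.1586, 1.837], 'opening': 0.7018}
```

View pics/w9.png

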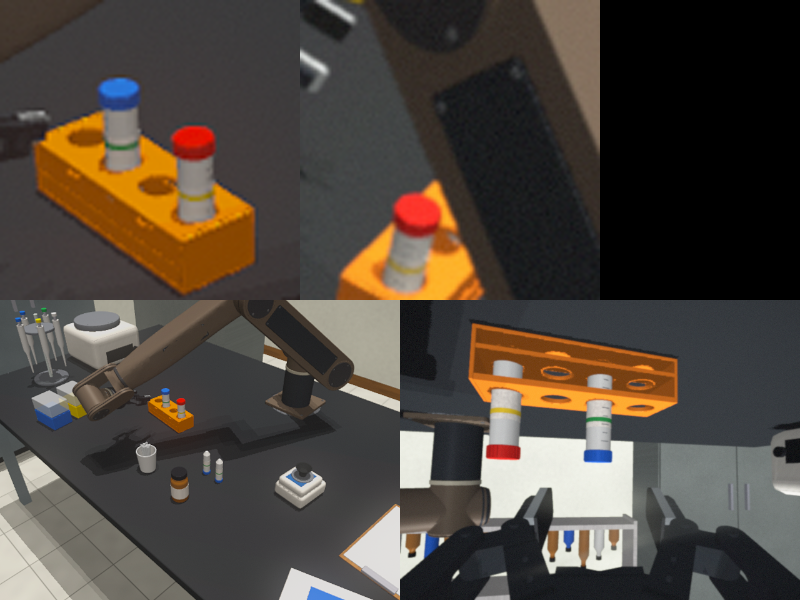

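The last picture shows the blue tube cap up in hole2, at the same height as the red one. The other objects are in place and the gripper is clear.

```bash
python3 -c "
from plant import ctrl
print(ctrl.sign_off())"
```

```text
the job is handed in; nothing more can be done
None
```

The blue-capped tube has been mixed and is now cap up in hole2 of the orange rack. The job was handed in at about 26 s of the 72 s allowed.

- **Turning it over:** I picked up the large inverted tube, laid it on the bench, took it again near the cap and turned it tip down.
- **Mixing:** I lowered the tip into the cup a few millimetres at a time. At about 8 mm of travel it stopped moving while the force rose, which I took as the stem's stop. I held it there about 3.5 s at about 15 N, or 16 N allowing for the sensor's offset; the highest reading was 15.3 N.
- **Racking:** The tube met the hole floor at 0.0963 m tool height, where I expected 0.097 m. I then released it and backed the gripper away.

**Last checks:** In the last picture the blue tube stands upright, exposed about as far as the red one (roughly 85 against 87 pixels). The red tube, tip cup and bottle look undisturbed.

**What disagreed or could not be checked:**
- The side camera was off by about 2.6 pixels from the arm's own position at the rack, so I placed the tube using the offset between them.
- The tube looked 1 to 3° off vertical in the grip after pressing. I corrected that before inserting it.
- In the last picture the arm hid the blue tube from the side camera, so its final pose was checked only from the scene and wrist cameras.

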